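# Make up two repair kits from the bench stock

## Task

Make up two repair kits on the plywood kit boards: the long board with three recesses gets the transformer, the brown carton and one capacitor, the short board with two recesses gets the heat sink and the other capacitor. Each part goes down flat on the floor of the recess made for its outline (transformer in the longest, narrow one, carton in the big wide one, heat sink in the oblong one, capacitors upright in the square ones). Leave the flux tin and the tape roll where they are.

Things in the scene. Friction and masses are not known exactly. Their poses are not given: they have to be found in the camera images.
- long_board: long plywood kit board, 80 x 283 x 18 mm, with three recesses in a row. Fixed to the bench. Origin: centre of its underside, z up, y along its length. Recesses dark-lined, 6 mm deep, floor 12 mm above the underside, at x = 0; centres at y = +82.5 mm (44 mm in x, 102 mm in y, for the transformer), -24.5 mm (63 x 88 mm, for the carton) and -107 mm (53 x 53 mm square, for a capacitor)
- short_board: short plywood kit board, 80 x 159 x 18 mm, with two recesses. Fixed to the bench. Origin: centre of its underside, z up, y along its length. Recesses dark-lined, 6 mm deep, floor 12 mm above the underside, at x = 0; centres at y = +32.5 mm (58 mm in x, 78 mm in y, for the heat sink) and -45 mm (53 x 53 mm square, for a capacitor)
- transformer: small mains transformer: steel frame with a yellow winding block, 40 x 82 x 50 mm, about 0.42 kg, loose. Origin at the centre of its underside, z up, y along its mounting foot. The foot is 20 mm wide (x), 82 mm long (y), 2 mm thick; the block to grip is 40 mm wide across x, 34 mm along y, from 9 to 43 mm above the underside
- carton: small brown closed carton with a white label on top, 45 x 70 x 22 mm, about 0.05 kg, loose. Origin at the centre of its underside, z up, y along its 70 mm length; grip across x (45 mm)
- heat_sink: finned aluminium heat sink, 40 x 60 x 29 mm, fins up and running along y, about 0.14 kg, loose. Origin at the centre of its underside, z up, y along its 60 mm length; grip across x (40 mm, on the outer fins)
- capacitor_a: one of two identical electrolytic capacitors: plain dark blue upright cylinder with a pale top, 35 mm diameter, 51 mm tall, about 0.09 kg; starts standing loose on the bench. Origin at the centre of its underside, z up. Either capacitor may serve either kit
- capacitor_b: one of two identical electrolytic capacitors: plain dark blue upright cylinder with a pale top, 35 mm diameter, 51 mm tall, about 0.09 kg; starts standing loose on the bench. Origin at the centre of its underside, z up. Either capacitor may serve either kit
- flux_tin: round white flux tin with shut lid, about 58 mm across, 27 mm tall, loose, standing among the stock; not part of any kit, stays where it is. Origin at the centre of its underside, z up
- tape_roll: roll of black tape lying flat, 62 mm across, 18 mm tall, loose, at the right of the work; not part of any kit, stays where it is. Origin at the centre of its underside, z up
There are look-alikes about, which are no part of the job. What is shaped like the capacitor_b but green or purple is not meant.

How it is judged:
At the end, for the whole second after the job is handed in: Transformer, carton and one capacitor on the floor of their own recesses of the long board, heat sink and the other capacitor in those of the short board: each within 14 mm of the recess centre along each side, underside within 2.5 mm of the recess floor, tilted under 0.06 rad, released and at rest (x of transformer in the frame of long_board between -0.014 and 0.014 m and y of transformer in the frame of long_board between 0.0685 and 0.0965 m and z of transformer in the frame of long_board between 0.0095 and 0.0145 m and angle between each of transformer, carton, heat_sink's own z axis and vertical below 0.06 rad and x of carton in the frame of long_board between -0.014 and 0.014 m and y of carton in the frame of long_board between -0.0385 and -0.0105 m and z of carton in the frame of long_board between 0.0095 and 0.0145 m and x of heat_sink in the frame of short_board between -0.014 and 0.014 m and y of heat_sink in the frame of short_board between 0.0185 and 0.0465 m and z of heat_sink in the frame of short_board between 0.0095 and 0.0145 m and (((x of capacitor_a in the frame of long_board between -0.014 and 0.014 m and y of capacitor_a in the frame of long_board between -0.121 and -0.093 m and z of capacitor_a in the frame of long_board between 0.0095 and 0.0145 m and angle between capacitor_a's own z axis and vertical below 0.06 rad) and (x of capacitor_b in the frame of short_board between -0.014 and 0.014 m and y of capacitor_b in the frame of short_board between -0.059 and -0.031 m and z of capacitor_b in the frame of short_board between 0.0095 and 0.0145 m and angle between capacitor_b's own z axis and vertical below 0.06 rad)) or ((x of capacitor_b in the frame of long_board between -0.014 and 0.014 m and y of capacitor_b in the frame of long_board between -0.121 and -0.093 m and z of capacitor_b in the frame of long_board between 0.0095 and 0.0145 m and angle between capacitor_b's own z axis and vertical below 0.06 rad) and (x of capacitor_a in the frame of short_board between -0.014 and 0.014 m and y of capacitor_a in the frame of short_board between -0.059 and -0.031 m and z of capacitor_a in the frame of short_board between 0.0095 and 0.0145 m and angle between capacitor_a's own z axis and vertical below 0.06 rad))) and linear speed of each of transformer, carton, heat_sink, capacitor_a, capacitor_b below 0.01 m/s); the robot touches nothing.
It fails at once if the flux tin is shifted by more than 20 mm (distance of flux_tin from where it was at the start of the episode above 0.02 m).
It fails at once if the tape roll is shifted by more than 20 mm (distance of tape_roll from where it was at the start of the episode above 0.02 m).
It also fails if it takes over 120 s, if anything falls off the work surface, if the arm or the gripper's body presses on something with over 40 N, if the wrist force passes 120 N, or if a joint passes its speed limit or range.

## Robot

A 6-joint arm with a two-finger parallel gripper is mounted at the origin on a cart in front of the work surface, level with it; the furniture and walls round the work are solid. World frame = base frame: x ahead of the robot, y to its left, z up, the work surface at z = 0. Lengths are in m, angles in rad, forces in N, time in s.
With the tool pointing down it reaches from about 0.35 to 0.975 m from the base axis. Payload 4.9 kg.
Tool frame: the origin (TCP) lies midway between the tips of the shut fingers; the grasp point (between the pads) lies 19 mm behind it; z points along the fingers, y is the line along which they close (so a half turn about z gives the same grasp; the last joint's range is limited). The gripper opens to 85 mm and grips with 20 to 120 N. Pads are 22 mm wide; open, the fingers measure 114 mm over their backs; the gripper's body (76 mm by 85 mm) begins 54 mm behind the grasp point. The pads swing forward as they close: fully open they stand 13 mm farther back than shut.
Start: joints at [-1.391, 0.053, 1.613, -0, 1.476, -0.119], TCP at [0.184, -0.597, 0.231] pointing down, gripper open.
Joint ranges: [-3.01, 3.01], [-1.01, 2.22], [0.06, 2.58], [-1.02, 4.17], [0.09, 2.62], [-3.14, 3.14]. Speed limits (rad/s): [2.57, 2.57, 3.14, 3.14, 3.14, 3.14].

## Interface

Orientations are given as a rotation vector (axis times angle).
In Python, from station import ctrl gives the robot as it stands.
- The arm moves only by the tool carry_out, never from a script. Its argument "moves" is a list of rows, each an object of numbers: "x", "y", "z": the shift along the tool's x, y, z in units of 25 mm (1.0 is 25 mm); "turn": the turn about the tool's z in rad. In form: [{"x": .., "y": .., "z": .., "turn": ..}, ...]. A call has exactly 8 rows; each row shifts and turns the commanded pose from where the row before left it, along the tool's axes as they then stand; what a row does not reach is not made up. A row lasts 1/10 s, in which the tool goes at most 50 mm and 8.59 degrees, less where a joint would pass 70% of its speed; a pose out of reach is approached as far as the arm can. A call is refused whole if a number of a shift passes 1 or a number of a turn 0.15, either way. A call with a gripper value outside its range is refused whole. "grip" is the finger opening in mm, from 0 to 85.4, set as the call begins (left out, the last holds). The fingers move at their own pace and stop on an object; "newtons" is the grip in N (left out, the last holds). Time passes only in rows, so rows that do not move let the fingers close, or fill a call up. It gives the time, the measured TCP pose, the force, the opening and the grip force at its end, in the units of the state.
- ctrl.get_obs(): the state, without advancing time (a new reading comes with each control period).
- ctrl.get_image(name): name is "side" or "top" or "wrist"; returns the picture (400x640x3 uint8, red, green, blue); there is no depth.
- ctrl.calibration(name): a dict with "fx", "fy", "cx", "cy" (pixels), "k1" (the pictures are not rectified: a ray, as slopes to the right and down, at radius r is drawn at 1 + k1 r^2 times it, then the intrinsics apply), "R" (3x3) and "t" (3): a world point X has camera coordinates R X + t; the wrist camera has in their place "T_tool_cam" (4x4, takes a point from camera to tool coordinates, whose origin is the TCP and whose axes are the flange's). Camera axes: x right, y down, z forward; pixel columns grow to the right and rows downward; lengths in m; the calibration is good to about 2 mm. A picture is of the moment at which its call begins: read the wrist's pose just before it. calibration takes no time and is no camera call.
- ctrl.finish_job(): hands the job in; it is judged then, once.
Trained networks look in the newest picture that a camera, given by its name, has taken for a name from the list of things; names that differ only in an ending like _2 or _b are one class to them, and where a whole thing is asked for, a point or a joint stands for the part that bears it (a point fixed in the world has none). Each returns a list of dicts, best first, with "confidence" (0 to 1); they miss things now and then, are a little off and sometimes report something else, mostly with a low value. They report only what shows in the picture. A call takes as long as a camera call. They do not tell look-alikes from the thing itself.
- ctrl.look_for(camera, query): "rect" ([left, top, width, height] in pixels, round what is visible of it).
- ctrl.mark_of(camera, query): "pixel" ([column, row] in pixels: a listed point, or the origin of a listed thing).
The state is a dict: "t": time; "q": joint angles; "dq": joint speeds; "effort": joint torques, N m; "tool_pos": TCP position; "tool_rot": TCP orientation; "contact_force": force on the tool from outside, world axes, zero at the start; "wrist_torque": the same for the moment, N m; "opening": finger opening in m; "grip_force": force on a finger pad.
Only numpy, scipy, OpenCV 4.12 (cv2) and the standard library are available. Lean on these libraries where they do the work, as an engineer would, in place of code of your own. Each camera call takes 0.05 s, during which the arm holds its last target. There are 200 camera calls.

## Working session

There is one attempt and no reset: what is moved stays moved. The work goes in short steps, Python scripts to look and compute and a tool call to move; the robot and the scene stay as the last step left them, time stands still between calls to the robot, and variables do not carry over. Pictures are saved under pics/ and viewed, at most 14 in all, crops included, and the job is handed in when it is done.

Besides the shell and the picture viewer there is one more tool, called after "Call:" by a JSON object that holds its "op" and its "data". carry_out: Moves the arm, as the interface text tells. Its arguments: {"type":"object","properties":{"moves":{"type":"array"},"grip":{"type":"number"},"newtons":{"type":"number"}},"required":["moves"]}

```bash
mkdir -p pics; ls; cat > h.py <<'E'
import numpy as np, cv2
from scipy.spatial.transform import Rotation as Rn
from station import ctrl
def snap(cam,fn=None):
    o=ctrl.get_obs(); im=ctrl.get_image(cam)
    if fn: cv2.imwrite('pics/'+fn,im[:,:,::-1])
    return o,im
def cam(name,o=None):
    c=ctrl.calibration(name)
    K=np.array([[c['fx'],0,c['cx']],[0,c['fy'],c['cy']],[0,0,1.]])
    d=np.array([c['k1'],0,0,0,0.])
    if 'R' in c: R,t=np.array(c['R']),np.array(c['t'])
    else:
        T=np.eye(4);T[:3,:3]=Rn.from_rotvec(o['tool_rot']).as_matrix();T[:3,3]=o['tool_pos']
        M=np.linalg.inv(T@np.array(c['T_tool_cam']));R,t=M[:3,:3],M[:3,3]
    return K,d,R,t
def p2w(C,px,z):
    K,d,R,t=C
    u=cv2.undistortPoints(np.array(px,float).reshape(-1,1,2),K,d).reshape(-1,2)
    r=np.c_[u,np.ones(len(u))]@R; c=-R.T@t
    return c+r*((z-c[2])/r[:,2])[:,None]
def w2p(C,X):
    K,d,R,t=C
    return cv2.projectPoints(np.array(X,float).reshape(-1,3),cv2.Rodrigues(R)[0],t,K,d)[0].reshape(-1,2)
E
python3 - <<'E'
from h import *
for n in('top','side','wrist'): 
    o,_=snap(n,n+'0.png')
    if n!='wrist': print(n,ctrl.calibration(n))
    for q in ['long_board','short_board','transformer','carton','heat_sink','capacitor_a','flux_tin','tape_roll']:
        if n!='wrist': print(n,q,[(np.round(r['pixel']).tolist(),round(r['confidence'],2)) for r in ctrl.mark_of(n,q)[:4]])
print(ctrl.calibration('wrist')['T_tool_cam'],o)
E
```

```text
pics
top {'fx': 380.2870846493741, 'fy': 380.2870846493741, 'cx': 318.27147796429944, 'cy': 204.13740423986883, 'k1': -0.0027394681248364143, 'R': array([[-0.02146065, -0.99976912,  0.00106905],
       [-0.99627355,  0.02129624, -0.08357926],
       [ 0.0835372 , -0.00285873, -0.99650056]]), 't': array([-0.0497956 ,  0.50804825,  1.22909155])}
top long_board [([354.0, 220.0], 0.9), ([363.0, 181.0], 0.4)]
top short_board [([251.0, 225.0], 0.56)]
top transformer [([399.0, 174.0], 0.67), ([320.0, 184.0], 0.57)]
top carton [([362.0, 179.0], 0.66)]
top heat_sink [([247.0, 176.0], 0.73)]
top capacitor_a [([200.0, 182.0], 0.65), ([283.0, 186.0], 0.59), ([294.0, 212.0], 0.51), ([221.0, 195.0], 0.41)]
top flux_tin [([322.0, 184.0], 0.68)]
top tape_roll [([423.0, 222.0], 0.81)]
side {'fx': 410.653650189737, 'fy': 410.653650189737, 'cx': 321.8799301201028, 'cy': 195.9482419425235, 'k1': -0.05410013117918067, 'R': array([[-0.93651349, -0.35044372,  0.01147517],
       [-0.18522193,  0.4666622 , -0.86482323],
       [ 0.29771685, -0.81204408, -0.50194531]]), 't': array([0.46742513, 0.14693058, 0.
[... 648 characters left out ...]
+00]] {'t': 0.9, 'q': array([-1.39100774e+00,  5.26945212e-02,  1.61287536e+00,  1.71673215e-05,
        1.47601707e+00, -1.19002114e-01]), 'dq': array([-7.36047386e-04,  1.34002208e-03, -1.45052177e-05, -1.57925529e-03,
        2.35823841e-03, -1.54003553e-03]), 'effort': array([-5.97502931e-04, -3.93680477e+01, -3.70468462e+01, -1.48988022e-08,
        4.55148556e-04, -2.46302528e-05]), 'tool_pos': array([ 0.18397945, -0.59729485,  0.23132171]), 'tool_rot': array([3.10659451e+00, 4.67592130e-01, 2.71049012e-05]), 'contact_force': array([-0.20690788,  0.37459062, -0.43156365]), 'wrist_torque': array([ 0.00528769, -0.01054479, -0.02106763]), 'grip_force': 0.0, 'opening': 0.08527558337685827}
```

```bash
python3 - <<'E'
import cv2
a=cv2.imread('pics/top0.png')[130:280,170:450];cv2.imwrite('pics/topc.png',cv2.resize(a,(784,420),interpolation=cv2.INTER_CUBIC))
a=cv2.imread('pics/side0.png')[110:340,180:440];cv2.imwrite('pics/sidec.png',cv2.resize(a,None,fx=2.6,fy=2.6,interpolation=cv2.INTER_CUBIC))
E
```

```text
(no output)
```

View pics/topc.png

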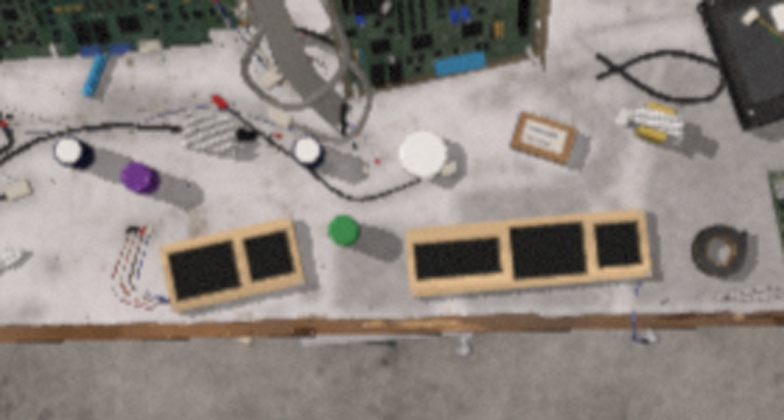

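View pics/sidec.png

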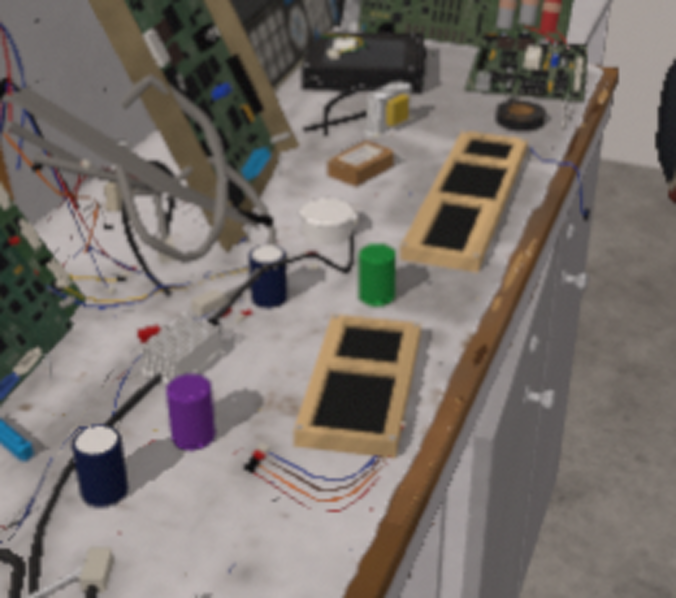

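```bash
cat > est.py <<'E'
from h import *
C=cam('top'); S=cam('side')
im=cv2.imread('pics/top0.png'); hsv=cv2.cvtColor(im,cv2.COLOR_BGR2HSV)
m=(hsv[...,2]<60).astype(np.uint8)
for x,y in [(458,260),(549,250),(619,245),(204,270),(270,256)]:
    px=(x/2.8+170,y/2.8+130)
    n,l=cv2.connectedComponents(m,connectivity=4); k=l[int(px[1]),int(px[0])]
    ys,xs=np.where(l==k); P=p2w(C,np.c_[xs,ys],0.016)[:,:2]
    r=cv2.minAreaRect((P*1000).astype(np.float32)); print('recess',np.round(r[0]),np.round(r[1]),round(r[2],1),len(xs))
def tri(a,b):
    from scipy.optimize import least_squares
    f=lambda X:np.r_[w2p(C,X)[0]-a,w2p(S,X)[0]-b]
    s=least_squares(f,[.6,0,.03]);return np.round(s.x,3),np.round(np.abs(s.fun).max(),1)
tc=lambda x,y:np.array([x/2.8+170,y/2.8+130]); sc=lambda x,y:np.array([x/2.6+180,y/2.6+110])
for n,a,b in [('capA top',(70,150),(99,440)),('capB top',(308,150),(268,254)),('flux',(423,153),(328,213)),('carton',(543,136),(361,160)),
 ('purple',(140,176),(190,386)),('green',(344,229),(378,255)),('heatsink',(210,130),(178,342)),('trafo',(656,118),(390,100)),('lampend',(343,130),(262,225)),('lampmid',(270,10),(20,95))]:
    print(n,tri(tc(*a),sc(*b)))
E
python3 est.py
```

```text
recess [ 448. -108.] [37. 94.] 3.5 325
recess [ 455. -214.] [56. 81.] 3.9 420
recess [ 461. -297.] [45. 46.] 4.0 193
recess [440. 190.] [51. 71.] 11.4 338
recess [456. 114.] [46. 46.] 11.4 198
capA top (array([0.58 , 0.336, 0.048]), np.float64(0.1))
capB top (array([0.575, 0.062, 0.048]), np.float64(0.3))
flux (array([ 0.571, -0.071,  0.022]), np.float64(0.0))
carton (array([ 0.59 , -0.215,  0.012]), np.float64(0.1))
purple (array([0.55 , 0.257, 0.046]), np.float64(0.4))
green (array([0.482, 0.022, 0.045]), np.float64(0.1))
heatsink (array([0.605, 0.18 , 0.021]), np.float64(0.3))
trafo (array([ 0.603, -0.346,  0.032]), np.float64(0.7))
lampend (array([0.599, 0.022, 0.051]), np.float64(0.9))
lampmid (array([0.749, 0.112, 0.189]), np.float64(16.2))
```

```bash
cat >> h.py <<'E'
def go(x,y,z,yaw=None,o=None):
    "units along tool axes and turn to reach TCP x,y,z and tool-x yaw (deg)"
    o=o or ctrl.get_obs(); R=Rn.from_rotvec(o['tool_rot']).as_matrix()
    psi=np.degrees(np.arctan2(R[1,0],R[0,0])); s=R.T@(np.array([x,y,z])-o['tool_pos'])/.025
    tr=0 if yaw is None else -np.radians((yaw-psi+180)%360-180)
    print('t %.1f yaw %.1f shift'%(o['t'],psi),s.round(2),'turn %.3f'%tr,'q6 %.2f'%o['q'][5])
E
python3 - <<'E'
from h import *
go(.57,-.28,.27,0); print(ctrl.calibration('wrist')['fx'])
E
```

```text
t 0.9 yaw 17.1 shift [18.49 -7.58 -1.55] turn 0.299 q6 -0.12
277.18622353571334
```

Call:
{"op": "carry_out", "data": {"moves": [{"x": 1, "y": -0.4, "z": -0.4}, {"x": 1, "y": -0.4, "z": -0.4}, {"x": 1, "y": -0.4, "z": -0.4}, {"x": 1, "y": -0.4, "z": -0.35}, {"x": 1, "y": -0.4}, {"x": 1, "y": -0.4}, {"x": 1, "y": -0.4}, {"x": 1, "y": -0.4}], "grip": 85, "newtons": 40}}

```text
validation failed for argument at $.mo...
```

Call:
{"op": "carry_out", "data": {"moves": [{"x": 1, "y": -0.4}, {"x": 1, "y": -0.4}, {"x": 1, "y": -0.4}, {"x": 1, "y": -0.4}, {"x": 1, "y": -0.4}, {"x": 1, "y": -0.4}, {"x": 1, "y": -0.4}, {"x": 1, "y": -0.4}]}}

```text
validation failed for argument at $.mo...
```

Call:
{"op": "carry_out", "data": {"moves": [{"x": 1, "y": -0.6}, {"x": 1, "y": -0.6}, {"x": 0.5}, {"turn": 0.1}, {"turn": 0.1}, {"turn": 0.1}, {}, {}]}}

```text
validation failed for argument at $.mo...
```

```bash
python3 - <<'E'
from h import *
o,_=snap('wrist','w1.png'); print(o['tool_pos'],o['tool_rot'],o['t'])
C=cam('wrist',o)
for q in ['transformer','carton','long_board']:
    for r in ctrl.mark_of('wrist',q)[:2]: print(q,r, p2w(C,r['pixel'],0))
E
```

```text
[ 0.18401662 -0.59728042  0.23130658] [ 3.10654970e+00  4.67728611e-01 -1.30108214e-05] 0.95
```

View pics/w1.png

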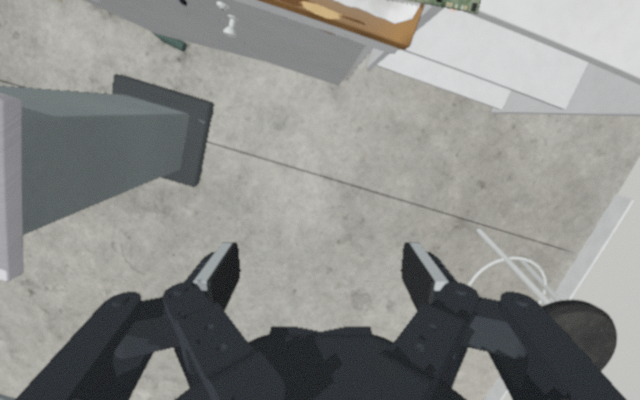

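The picture shows only the floor, the cart and the open fingers (about row 260), because the moves were refused. Each row needs all four keys.

Call:
{"op": "carry_out", "data": {"moves": [{"x": 1, "y": -0.4, "z": -0.4, "turn": 0}, {"x": 1, "y": -0.4, "z": -0.4, "turn": 0}, {"x": 1, "y": -0.4, "z": -0.4, "turn": 0}, {"x": 1, "y": -0.4, "z": -0.35, "turn": 0}, {"x": 1, "y": -0.4, "z": 0, "turn": 0}, {"x": 1, "y": -0.4, "z": 0, "turn": 0}, {"x": 1, "y": -0.4, "z": 0, "turn": 0}, {"x": 1, "y": -0.4, "z": 0, "turn": 0}], "grip": 85, "newtons": 40}}

```text
t: 1.95
tool_pos: [0.3523, -0.4612, 0.2702]
tool_rot: [3.106, 0.468, 0.0]
contact_force: [0.4, -0.6, 0.6]
opening: 0.0847
grip_force: 0.0
```

Call:
{"op": "carry_out", "data": {"moves": [{"x": 1, "y": -0.4, "z": 0, "turn": 0}, {"x": 1, "y": -0.4, "z": 0, "turn": 0}, {"x": 1, "y": -0.4, "z": 0, "turn": 0}, {"x": 1, "y": -0.4, "z": 0, "turn": 0}, {"x": 1, "y": -0.4, "z": 0, "turn": 0}, {"x": 1, "y": -0.4, "z": 0, "turn": 0}, {"x": 1, "y": -0.4, "z": 0, "turn": 0}, {"x": 1, "y": -0.4, "z": 0, "turn": 0}]}}

```text
t: 2.75
tool_pos: [0.52, -0.3258, 0.2701]
tool_rot: [3.106, 0.468, 0.0]
contact_force: [0.4, 1.1, 0.1]
opening: 0.0852
grip_force: 0.0
```

Call:
{"op": "carry_out", "data": {"moves": [{"x": 1, "y": -0.6, "z": 0, "turn": 0}, {"x": 1, "y": -0.6, "z": 0, "turn": 0}, {"x": 0.5, "y": 0, "z": 0, "turn": 0}, {"x": 0, "y": 0, "z": 0, "turn": 0.1}, {"x": 0, "y": 0, "z": 0, "turn": 0.1}, {"x": 0, "y": 0, "z": 0, "turn": 0.1}, {"x": 0, "y": 0, "z": 0, "turn": 0}, {"x": 0, "y": 0, "z": 0, "turn": 0}]}}

```text
t: 3.55
tool_pos: [0.5699, -0.2801, 0.27]
tool_rot: [3.141, 0.001, -0.0]
contact_force: [0.3, 0.7, 0.4]
opening: 0.0852
grip_force: 0.0
```

```bash
python3 - <<'E'
from h import *
o,_=snap('wrist','w2.png'); print(o['tool_pos'],o['tool_rot'],o['t'])
C=cam('wrist',o)
for q in ['transformer','carton','long_board']:
    for r in ctrl.mark_of('wrist',q)[:2]: print(q,r, p2w(C,r['pixel'],0))
E
```

```text
[ 0.56992132 -0.28007249  0.27000957] [ 3.14142642e+00  5.63847542e-04 -2.51993786e-04] 3.55
transformer {'pixel': [362.1, 141.0], 'confidence': 0.7} [[ 6.01778403e-01 -3.42555423e-01 -5.55111512e-17]]
carton {'pixel': [274.9, 153.0], 'confidence': 0.85} [[ 0.58402919 -0.21354657  0.        ]]
carton {'pixel': [61.4, 233.3], 'confidence': 0.52} [[0.45142334 0.15272453 0.        ]]
long_board {'pixel': [264.0, 235.4], 'confidence': 0.68} [[ 0.44997918 -0.18952432  0.        ]]
long_board {'pixel': [360.7, 142.4], 'confidence': 0.19} [[ 0.59973397 -0.3405776   0.        ]]
```

View pics/w2.png

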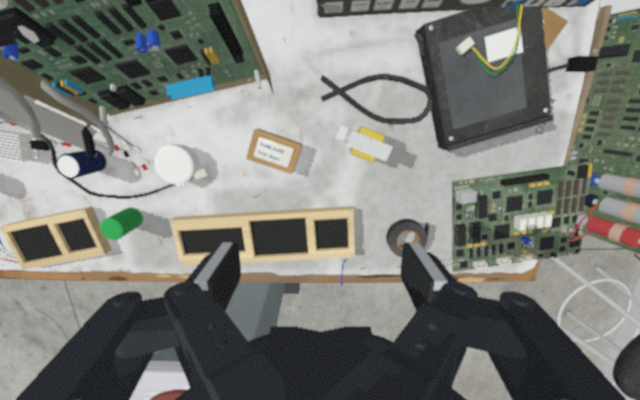

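The picture shows the carton at (275,151) and the transformer at (365,145), with the long board below at (264,235). The flux tin is at (175,165), the blue capacitor at (80,163) and the green look-alike at (122,223).

```bash
python3 - <<'E'
import cv2
a=cv2.imread('pics/w2.png')[110:270,165:425];cv2.imwrite('pics/w2c.png',cv2.resize(a,None,fx=3,fy=3,interpolation=cv2.INTER_CUBIC))
E
```

```text
(no output)
```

View pics/w2c.png

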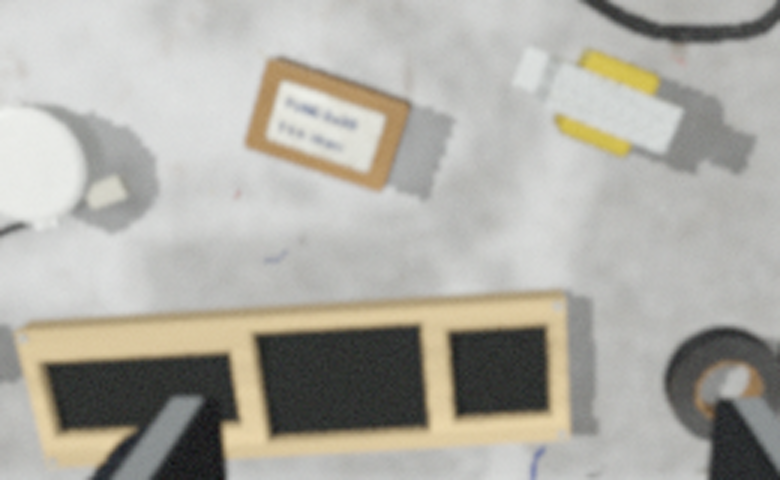

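```bash
python3 - <<'E'
from h import *
o={'tool_pos':[ 0.56992132,-0.28007249,0.27000957],'tool_rot':[ 3.14142642e+00,5.63847542e-04,-2.51993786e-04]}
C=cam('wrist',o)
f=lambda l,z:(p2w(C,np.array(l)/3.+[165,110],z)[:,:2]*1000).round(1)
def rep(n,l,z):
    P=f(l,z);r=cv2.minAreaRect(P.astype(np.float32));print(n,P.mean(0),[np.round(np.linalg.norm(P[i]-P[i-1])) for i in range(len(P))],r)
rep('carton',[(270,58),(409,103),(382,187),(247,147)],.022)
rep('frame',[(563,65),(685,108),(665,153),(548,112)],.05)
rep('yellow',[(587,52),(660,75),(630,155),(560,118)],.043)
rep('board',[(22,330),(565,292),(570,437),(50,462)],.018)
rep('rT',[(47,365),(230,352),(238,420),(57,430)],.018)
rep('rC',[(255,336),(420,326),(428,427),(268,437)],.018)
rep('rK',[(450,331),(546,327),(550,412),(456,417)],.018)
E
```

```text
carton [ 589.325 -216.025] [np.float64(43.0), np.float64(67.0), np.float64(42.0), np.float64(66.0)] ((589.0, -216.0500030517578), (66.98072814941406, 43.386077880859375), 72.02642059326172)
frame [ 599.625 -345.95 ] [np.float64(21.0), np.float64(56.0), np.float64(21.0), np.float64(55.0)] ((599.603515625, -345.88494873046875), (56.47883605957031, 21.000431060791016), 71.30843353271484)
yellow [ 602.875 -344.2  ] [np.float64(31.0), np.float64(34.0), np.float64(37.0), np.float64(36.0)] ((601.7120971679688, -343.39959716796875), (35.46128845214844, 37.03415298461914), 72.39681243896484)
board [ 454.675 -194.1  ] [np.float64(77.0), np.float64(279.0), np.float64(82.0), np.float64(281.0)] ((454.2076416015625, -193.56472778320312), (81.7988052368164, 281.0537414550781), 3.995797634124756)
rT [ 448.9   -111.525] [np.float64(38.0), np.float64(97.0), np.float64(39.0), np.float64(98.0)] ((449.20001220703125, -111.20001220703125), (38.97904968261719, 99.8448486328125), 3.8528804779052734)
rC [ 454.85 -217.05] [np.float64(58.0), np.float64(85.0), np.float64(58.0), np.float64(86.0)] ((454.6999816894531, -216.85000610351562), (58.044979095458984, 85.92642211914062), 3.791577100753784)
rK [ 460.675 -299.125] [np.float64(49.0), np.float64(49.0), np.float64(48.0), np.float64(50.0)] ((460.8499755859375, -299.300048828125), (48.88606262207031, 49.625816345214844), 3.3528828620910645)
```

The crop gives the long board at (454,-193) mm with yaw 3.9°. The carton is at (589,-216) and the transformer at (601,-345), both at yaw -18°. I'll pick the transformer first.

Call:
{"op": "carry_out", "data": {"moves": [{"x": 0.42, "y": 0.87, "z": 0.5, "turn": 0}, {"x": 0.42, "y": 0.87, "z": 0.5, "turn": 0}, {"x": 0.4, "y": 0.86, "z": 0.5, "turn": 0}, {"x": 0, "y": 0, "z": 0.5, "turn": -0.14}, {"x": 0, "y": 0, "z": 0.5, "turn": -0.14}, {"x": 0, "y": 0, "z": 0.5, "turn": -0.14}, {"x": 0, "y": 0, "z": 0.5, "turn": -0.14}, {"x": 0, "y": 0, "z": 0.5, "turn": -0.14}]}}

```text
t: 4.55
tool_pos: [0.6009, -0.3447, 0.1695]
tool_rot: [-2.948, -1.085, 0.0]
contact_force: [-0.4, -0.4, -0.2]
opening: 0.0853
grip_force: 0.0
```

Call:
{"op": "carry_out", "data": {"moves": [{"x": 0, "y": 0, "z": 0.5, "turn": -0.14}, {"x": 0, "y": 0, "z": 0.5, "turn": -0.14}, {"x": 0, "y": 0, "z": 0.5, "turn": -0.14}, {"x": 0, "y": 0, "z": 0.5, "turn": -0.14}, {"x": 0, "y": 0, "z": 0, "turn": 0}, {"x": 0, "y": 0, "z": 0, "turn": 0}, {"x": 0, "y": 0, "z": 0, "turn": 0}, {"x": 0, "y": 0, "z": 0, "turn": 0}]}}

```text
t: 5.35
tool_pos: [0.6015, -0.345, 0.1213]
tool_rot: [2.539, 1.847, 0.001]
contact_force: [0.6, 0.0, -0.1]
opening: 0.0849
grip_force: 0.0
```

```bash
python3 - <<'E'
from h import *
o,_=snap('wrist','w3.png'); C=cam('wrist',o)
for r in ctrl.mark_of('wrist','transformer')[:2]: print(r, p2w(C,r['pixel'],0))
go(.601,-.345,.010,72,o)
E
```

```text
{'pixel': [316.5, 184.1], 'confidence': 0.75} [[ 0.59965907 -0.34002303  0.        ]]
t 5.3 yaw 72.1 shift [-0.   -0.03  4.45] turn 0.001 q6 -0.31
```

View pics/w3.png

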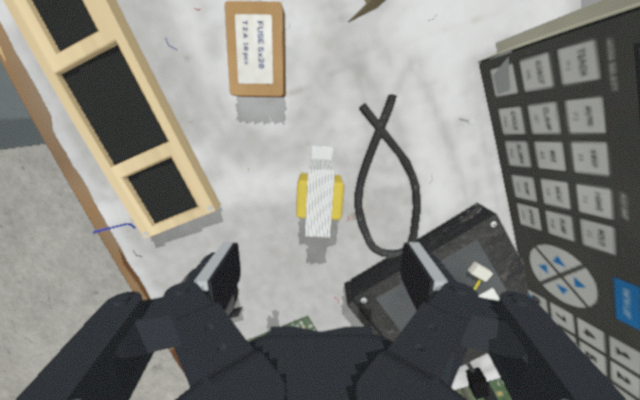

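The transformer is at column 320, centred between the fingers and aligned. A black box corner at (347,290) and its edge near (480,205) need a clearance check.

```bash
python3 - <<'E'
from h import *
o=ctrl.get_obs(); C=cam('wrist',o); R=Rn.from_rotvec(o['tool_rot']).as_matrix()
for n,p,z in [('box',(347,290),.04),('boxedge',(420,240),.04),('boxcorner2',(482,207),.04),('yellow',(320,197),.043),('frame',(320,190),.05)]:
    X=p2w(C,p,z)[0]; print(n,X.round(3),'tool mm',((X-o['tool_pos'])@R*1000).round())
S=cam('side')
print(p2w(S,[(300/2.6+180,60/2.6+110),(305/2.6+180,85/2.6+110)],0.0))
E
```

```text
box [ 0.598 -0.437  0.04 ] tool mm [-88.  25.  81.]
boxedge [ 0.675 -0.407  0.04 ] tool mm [-37.  89.  81.]
boxcorner2 [ 0.733 -0.393  0.04 ] tool mm [ -6. 140.  81.]
yellow [ 0.603 -0.341  0.043] tool mm [ 4. -0. 78.]
frame [ 0.605 -0.333  0.05 ] tool mm [12. -0. 71.]
[[ 0.79255986 -0.50241371  0.        ]
 [ 0.74917504 -0.42059371  0.        ]]
```

Call:
{"op": "carry_out", "data": {"moves": [{"x": 0.12, "y": 0, "z": 0.8, "turn": 0}, {"x": 0, "y": 0, "z": 0.8, "turn": 0}, {"x": 0, "y": 0, "z": 0.8, "turn": 0}, {"x": 0, "y": 0, "z": 0.8, "turn": 0}, {"x": 0, "y": 0, "z": 0.75, "turn": 0}, {"x": 0, "y": 0, "z": 0.5, "turn": 0}, {"x": 0, "y": 0, "z": 0, "turn": 0}, {"x": 0, "y": 0, "z": 0, "turn": 0}]}}

```text
t: 6.25
tool_pos: [0.6022, -0.3419, 0.0091]
tool_rot: [2.539, 1.849, 0.0]
contact_force: [0.2, -0.4, 0.5]
opening: 0.0848
grip_force: 0.0
```

Call:
{"op": "carry_out", "data": {"moves": [{"x": 0, "y": 0, "z": 0, "turn": 0}, {"x": 0, "y": 0, "z": 0, "turn": 0}, {"x": 0, "y": 0, "z": 0, "turn": 0}, {"x": 0, "y": 0, "z": 0, "turn": 0}, {"x": 0, "y": 0, "z": 0, "turn": 0}, {"x": 0, "y": 0, "z": 0, "turn": 0}, {"x": 0, "y": 0, "z": 0, "turn": 0}, {"x": 0, "y": 0, "z": 0, "turn": 0}], "grip": 25, "newtons": 50}}

```text
t: 7.05
tool_pos: [0.6025, -0.3422, 0.0101]
tool_rot: [2.538, 1.848, 0.001]
contact_force: [-0.8, -0.2, 7.1]
opening: 0.0396
grip_force: 50.4
```

Call:
{"op": "carry_out", "data": {"moves": [{"x": 0, "y": 0, "z": -0.3, "turn": 0}, {"x": 0, "y": 0, "z": -0.6, "turn": 0}, {"x": 0, "y": 0, "z": -0.8, "turn": 0}, {"x": 0, "y": 0, "z": -0.8, "turn": 0}, {"x": 0, "y": 0, "z": -0.5, "turn": 0}, {"x": 0, "y": 0, "z": 0, "turn": -0.13}, {"x": 0, "y": 0, "z": 0, "turn": -0.13}, {"x": 0, "y": 0, "z": 0, "turn": -0.12}]}}

```text
t: 7.85
tool_pos: [0.6015, -0.3414, 0.0837]
tool_rot: [-2.138, -2.301, 0.0]
contact_force: [-0.0, -0.5, -2.9]
opening: 0.0398
grip_force: 49.9
```

```bash
python3 - <<'E'
from h import *
o,_=snap('wrist','w4.png'); C=cam('wrist',o);R=Rn.from_rotvec(o['tool_rot']).as_matrix()
print(o['opening'],o['grip_force'],o['contact_force'],o['tool_pos'])
go(.4484,-.1107,.023,93.9,o)
E
```

```text
0.03984485987440063 49.93138942401856 [-0.01293032 -0.48924574 -2.91718493] [ 0.60153233 -0.34144093  0.08372552]
t 7.8 yaw 94.2 shift [ 9.65 -5.43  2.44] turn 0.005 q6 -0.70
```

View pics/w4.png

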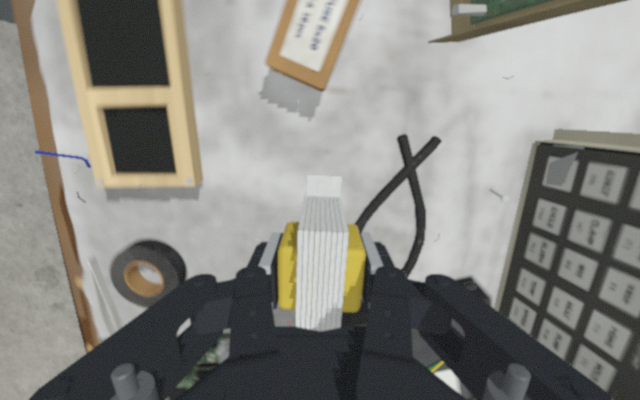

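The transformer is held squarely, with the yellow block between the pads around (322,265). I'm carrying it to its recess.

Call:
{"op": "carry_out", "data": {"moves": [{"x": 0.965, "y": -0.543, "z": 0, "turn": 0}, {"x": 0.965, "y": -0.543, "z": 0, "turn": 0}, {"x": 0.965, "y": -0.543, "z": 0, "turn": 0}, {"x": 0.965, "y": -0.543, "z": 0, "turn": 0}, {"x": 0.965, "y": -0.543, "z": 0, "turn": 0}, {"x": 0.965, "y": -0.543, "z": 0, "turn": 0}, {"x": 0.965, "y": -0.543, "z": 0, "turn": 0}, {"x": 0.965, "y": -0.543, "z": 0, "turn": 0}]}}

```text
t: 8.7
tool_pos: [0.4794, -0.1555, 0.0837]
tool_rot: [-2.147, -2.293, 0.0]
contact_force: [0.5, 0.7, -2.3]
opening: 0.0401
grip_force: 50.3
```

Call:
{"op": "carry_out", "data": {"moves": [{"x": 0.965, "y": -0.543, "z": 0, "turn": 0}, {"x": 0.965, "y": -0.543, "z": 0, "turn": 0}, {"x": 0, "y": 0, "z": 0.4, "turn": 0}, {"x": 0, "y": 0, "z": 0.4, "turn": 0}, {"x": 0, "y": 0, "z": 0.4, "turn": 0}, {"x": 0, "y": 0, "z": 0, "turn": 0}, {"x": 0, "y": 0, "z": 0, "turn": 0}, {"x": 0, "y": 0, "z": 0, "turn": 0}]}}

```text
t: 9.5
tool_pos: [0.4505, -0.1108, 0.0541]
tool_rot: [2.145, 2.295, 0.0]
contact_force: [-0.3, 1.0, -3.4]
opening: 0.0399
grip_force: 50.3
```

```bash
python3 - <<'E'
from h import *
o,_=snap('wrist','w5.png')
go(.4484,-.1107,.023,93.9,o)
E
```

```text
t 9.5 yaw 93.9 shift [ 0.01 -0.09  1.24] turn -0.001 q6 -0.47
```

View pics/w5.png

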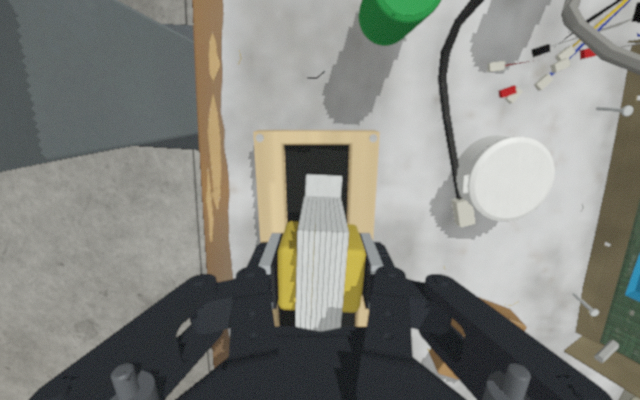

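The transformer sits over its recess (recess columns 285–350, foot at 323). I'll lower and release it.

Call:
{"op": "carry_out", "data": {"moves": [{"x": 0, "y": -0.09, "z": 0.4, "turn": 0}, {"x": 0, "y": 0, "z": 0.4, "turn": 0}, {"x": 0, "y": 0, "z": 0.25, "turn": 0}, {"x": 0, "y": 0, "z": 0.15, "turn": 0}, {"x": 0, "y": 0, "z": 0.06, "turn": 0}, {"x": 0, "y": 0, "z": 0, "turn": 0}, {"x": 0, "y": 0, "z": 0, "turn": 0}, {"x": 0, "y": 0, "z": 0, "turn": 0}]}}

```text
t: 10.35
tool_pos: [0.4481, -0.1105, 0.0225]
tool_rot: [2.144, 2.295, 0.001]
contact_force: [-0.2, -0.5, -3.9]
opening: 0.0403
grip_force: 50.5
```

Call:
{"op": "carry_out", "data": {"moves": [{"x": 0, "y": 0, "z": 0, "turn": 0}, {"x": 0, "y": 0, "z": 0, "turn": 0}, {"x": 0, "y": 0, "z": 0, "turn": 0}, {"x": 0, "y": 0, "z": 0, "turn": 0}, {"x": 0, "y": 0, "z": -0.5, "turn": 0}, {"x": 0, "y": 0, "z": -1, "turn": 0}, {"x": 0, "y": 0, "z": -1, "turn": 0}, {"x": 0, "y": 0, "z": -1, "turn": 0}], "grip": 75, "newtons": 30}}

```text
t: 11.15
tool_pos: [0.4479, -0.1105, 0.1117]
tool_rot: [2.144, 2.295, 0.0]
contact_force: [-0.3, -0.0, 0.4]
opening: 0.0751
grip_force: 0.0
```

```bash
python3 - <<'E'
from h import *
o,_=snap('wrist','w6.png'); C=cam('wrist',o)
for q in('transformer','carton'):
  for r in ctrl.mark_of('wrist',q)[:2]: print(q,r, p2w(C,r['pixel'],.012 if q[0]=='t' else 0))
go(.589,-.216,.1,72,o)
E
```

```text
transformer {'pixel': [318.6, 197.0], 'confidence': 0.92} [[ 0.44649812 -0.11296681  0.012     ]]
carton {'pixel': [442.6, 295.2], 'confidence': 0.68} [[ 0.58883421 -0.21922184  0.        ]]
t 11.2 yaw 93.9 shift [-4.59  5.34  0.47] turn 0.382 q6 -0.47
```

Call:
{"op": "carry_out", "data": {"moves": [{"x": -0.765, "y": 0.89, "z": 0.08, "turn": 0}, {"x": -0.765, "y": 0.89, "z": 0.08, "turn": 0}, {"x": -0.765, "y": 0.89, "z": 0.08, "turn": 0}, {"x": -0.765, "y": 0.89, "z": 0.08, "turn": 0}, {"x": -0.765, "y": 0.89, "z": 0.08, "turn": 0}, {"x": -0.765, "y": 0.89, "z": 0.07, "turn": 0}, {"x": 0, "y": 0, "z": 0, "turn": 0.13}, {"x": 0, "y": 0, "z": 0, "turn": 0.13}], "grip": 85}}

```text
t: 12.1
tool_pos: [0.5884, -0.216, 0.096]
tool_rot: [-2.428, -1.989, 0.002]
contact_force: [0.4, -0.3, -0.5]
opening: 0.085
grip_force: 0.0
```

Call:
{"op": "carry_out", "data": {"moves": [{"x": 0, "y": 0, "z": 0, "turn": 0.122}, {"x": 0, "y": 0, "z": 0, "turn": 0}, {"x": 0, "y": 0, "z": 0, "turn": 0}, {"x": 0, "y": 0, "z": 0, "turn": 0}, {"x": 0, "y": 0, "z": 0, "turn": 0}, {"x": 0, "y": 0, "z": 0, "turn": 0}, {"x": 0, "y": 0, "z": 0, "turn": 0}, {"x": 0, "y": 0, "z": 0, "turn": 0}]}}

```text
t: 12.9
tool_pos: [0.5888, -0.2158, 0.0981]
tool_rot: [2.541, 1.847, 0.0]
contact_force: [-0.6, -0.5, 0.2]
opening: 0.085
grip_force: 0.0
```

```bash
python3 - <<'E'
from h import *
o,_=snap('wrist','w7.png'); C=cam('wrist',o)
for q in('transformer','carton','long_board'):
  for r in ctrl.mark_of('wrist',q)[:2]: print(q,r, p2w(C,r['pixel'],.012 if q[0]=='t' else 0))
go(.589,-.216,.003,72,o)
E
```

```text
transformer {'pixel': [119.2, 133.4], 'confidence': 0.79} [[ 0.44921189 -0.11110462  0.012     ]]
transformer {'pixel': [239.5, 35.1], 'confidence': 0.33} [[ 0.57134685 -0.07595682  0.012     ]]
carton {'pixel': [319.8, 201.2], 'confidence': 0.96} [[ 0.5868158  -0.22132105  0.        ]]
long_board {'pixel': [175.3, 214.6], 'confidence': 0.64} [[ 0.45420639 -0.19227908  0.        ]]
t 12.9 yaw 72.0 shift [-0.    0.01  3.8 ] turn 0.000 q6 -0.16
```

View pics/w7.png

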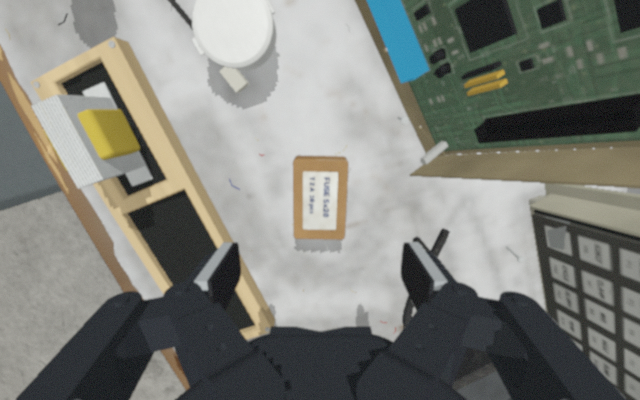

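The transformer is seated in its recess at (105,145). The carton is at (320,200), aligned between the fingers, so I'll pick it.

Call:
{"op": "carry_out", "data": {"moves": [{"x": -0.06, "y": 0, "z": 0.8, "turn": 0}, {"x": 0, "y": 0, "z": 0.8, "turn": 0}, {"x": 0, "y": 0, "z": 0.8, "turn": 0}, {"x": 0, "y": 0, "z": 0.8, "turn": 0}, {"x": 0, "y": 0, "z": 0.4, "turn": 0}, {"x": 0, "y": 0, "z": 0.2, "turn": 0}, {"x": 0, "y": 0, "z": 0, "turn": 0}, {"x": 0, "y": 0, "z": 0, "turn": 0}]}}

```text
t: 13.9
tool_pos: [0.5891, -0.2176, 0.0041]
tool_rot: [2.54, 1.846, 0.001]
contact_force: [1.3, -0.8, -0.1]
opening: 0.0853
grip_force: 0.0
```

Call:
{"op": "carry_out", "data": {"moves": [{"x": 0, "y": 0, "z": 0, "turn": 0}, {"x": 0, "y": 0, "z": 0, "turn": 0}, {"x": 0, "y": 0, "z": 0, "turn": 0}, {"x": 0, "y": 0, "z": 0, "turn": 0}, {"x": 0, "y": 0, "z": 0, "turn": 0}, {"x": 0, "y": 0, "z": 0, "turn": 0}, {"x": 0, "y": 0, "z": 0, "turn": 0}, {"x": 0, "y": 0, "z": 0, "turn": 0}], "grip": 35, "newtons": 25}}

```text
t: 14.7
tool_pos: [0.5889, -0.2175, 0.0038]
tool_rot: [2.541, 1.846, 0.001]
contact_force: [-1.3, 1.2, 4.9]
opening: 0.0447
grip_force: 27.0
```

Call:
{"op": "carry_out", "data": {"moves": [{"x": 0, "y": 0, "z": -0.3, "turn": 0}, {"x": 0, "y": 0, "z": -0.6, "turn": 0}, {"x": 0, "y": 0, "z": -0.8, "turn": 0}, {"x": 0, "y": 0, "z": -0.8, "turn": 0}, {"x": 0, "y": 0, "z": -0.5, "turn": 0}, {"x": 0, "y": 0, "z": 0, "turn": -0.13}, {"x": 0, "y": 0, "z": 0, "turn": -0.13}, {"x": 0, "y": 0, "z": 0, "turn": -0.12}]}}

```text
t: 15.5
tool_pos: [0.5882, -0.2172, 0.0785]
tool_rot: [2.141, 2.299, 0.0]
contact_force: [-0.9, 0.8, 0.0]
opening: 0.0442
grip_force: 26.3
```

```bash
python3 - <<'E'
from h import *
o,_=snap('wrist','w8.png'); C=cam('wrist',o)
print(o['tool_pos'])
for r in ctrl.mark_of('wrist','carton')[:2]: print(r,p2w(C,r['pixel'],o['tool_pos'][2]-.003))
go(.4555,-.2172,.017,93.9,o)
E
```

```text
[ 0.58819554 -0.21718021  0.07848122]
{'pixel': [322.6, 239.8], 'confidence': 0.6} [[ 0.58928209 -0.21523245  0.07548122]]
t 15.5 yaw 94.1 shift [ 0.38 -5.29  2.46] turn 0.003 q6 -0.54
```

Call:
{"op": "carry_out", "data": {"moves": [{"x": 0.06, "y": -0.88, "z": 0, "turn": 0}, {"x": 0.06, "y": -0.88, "z": 0, "turn": 0}, {"x": 0.06, "y": -0.88, "z": 0, "turn": 0}, {"x": 0.06, "y": -0.88, "z": 0.2, "turn": 0}, {"x": 0.06, "y": -0.88, "z": 0.3, "turn": 0}, {"x": 0.06, "y": -0.88, "z": 0.5, "turn": 0}, {"x": 0, "y": 0, "z": 0, "turn": 0}, {"x": 0, "y": 0, "z": 0, "turn": 0}]}}

```text
t: 16.4
tool_pos: [0.4562, -0.217, 0.0533]
tool_rot: [2.149, 2.291, 0.001]
contact_force: [1.2, -0.1, -0.1]
opening: 0.0441
grip_force: 26.3
```

Call:
{"op": "carry_out", "data": {"moves": [{"x": 0, "y": 0, "z": 0.5, "turn": 0}, {"x": 0, "y": 0, "z": 0.5, "turn": 0}, {"x": 0, "y": 0, "z": 0.3, "turn": 0}, {"x": 0, "y": 0, "z": 0.12, "turn": 0}, {"x": 0, "y": 0, "z": 0.02, "turn": 0}, {"x": 0, "y": 0, "z": 0, "turn": 0}, {"x": 0, "y": 0, "z": 0, "turn": 0}, {"x": 0, "y": 0, "z": 0, "turn": 0}]}}

```text
t: 17.2
tool_pos: [0.4563, -0.2171, 0.0174]
tool_rot: [2.146, 2.293, 0.0]
contact_force: [-0.1, -0.2, -1.3]
opening: 0.0445
grip_force: 26.3
```

Call:
{"op": "carry_out", "data": {"moves": [{"x": 0, "y": 0, "z": 0, "turn": 0}, {"x": 0, "y": 0, "z": 0, "turn": 0}, {"x": 0, "y": 0, "z": 0, "turn": 0}, {"x": 0, "y": 0, "z": 0, "turn": 0}, {"x": 0, "y": 0, "z": -0.5, "turn": 0}, {"x": 0, "y": 0, "z": -1, "turn": 0}, {"x": 0, "y": 0, "z": -1, "turn": 0}, {"x": 0, "y": 0, "z": -1, "turn": 0}], "grip": 75}}

```text
t: 18.0
tool_pos: [0.4561, -0.217, 0.1064]
tool_rot: [2.146, 2.293, 0.0]
contact_force: [0.6, -0.2, -0.3]
opening: 0.075
grip_force: 0.0
```

```bash
python3 - <<'E'
from h import *
o,_=snap('wrist','w9.png'); C=cam('wrist',o)
for r in ctrl.mark_of('wrist','carton')[:2]: print(r,p2w(C,r['pixel'],.012))
go(.575,.13,.27,93.9,o)
E
```

```text
{'pixel': [320.8, 196.4], 'confidence': 0.66} [[ 0.45650135 -0.2171785   0.012     ]]
t 18.0 yaw 93.8 shift [13.53  5.66 -6.55] turn -0.002 q6 -0.66
```

View pics/w9.png

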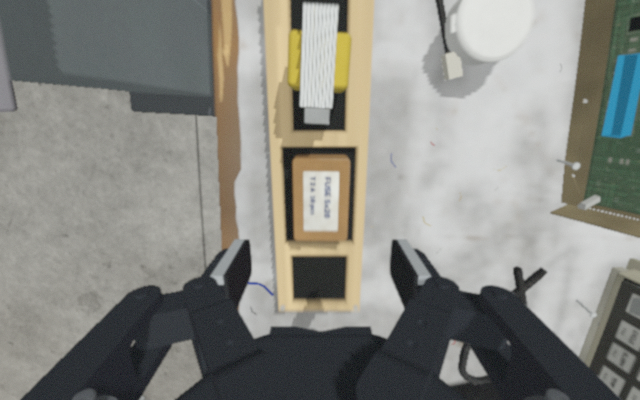

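The transformer is in its recess at (320,60) and the carton at (320,198), both seated. Next I'll view the left side.

Call:
{"op": "carry_out", "data": {"moves": [{"x": 0.5, "y": 0.1, "z": -1, "turn": 0}, {"x": 0.9, "y": 0.1, "z": -1, "turn": 0}, {"x": 0.9, "y": 0.1, "z": -1, "turn": 0}, {"x": 1, "y": 0.1, "z": -1, "turn": 0}, {"x": 1, "y": 0.1, "z": -1, "turn": 0}, {"x": 1, "y": 0.1, "z": -1, "turn": 0}, {"x": 1, "y": 0.1, "z": -1, "turn": 0}, {"x": 1, "y": 0.1, "z": 0, "turn": 0}]}}

```text
t: 18.9
tool_pos: [0.4654, -0.0329, 0.2838]
tool_rot: [2.143, 2.289, 0.006]
contact_force: [-0.3, -0.6, -1.0]
opening: 0.0753
grip_force: 0.0
```

Call:
{"op": "carry_out", "data": {"moves": [{"x": 1, "y": 0.1, "z": 0, "turn": 0}, {"x": 1, "y": 0.1, "z": 0, "turn": 0}, {"x": 1, "y": 0.1, "z": 0, "turn": 0}, {"x": 1, "y": 0.1, "z": 0, "turn": 0}, {"x": 1, "y": 0.1, "z": 0, "turn": 0}, {"x": 1, "y": 0.1, "z": 0, "turn": 0}, {"x": 0.5, "y": 0.1, "z": 0, "turn": 0}, {"x": 0, "y": 0, "z": 0, "turn": 0}]}}

```text
t: 19.7
tool_pos: [0.4705, 0.1306, 0.2791]
tool_rot: [-2.144, -2.296, 0.001]
contact_force: [0.5, 1.0, 0.4]
opening: 0.0748
grip_force: 0.0
```

```bash
python3 - <<'E'
from h import *
import json
o,im=snap('wrist','w10.png'); C=cam('wrist',o)
json.dump({k:list(o[k]) for k in('tool_pos','tool_rot')},open('w10.json','w')); print(o['tool_pos'])
for q in('capacitor_a','heat_sink','short_board'):
  for r in ctrl.mark_of('wrist',q)[:4]: print(q,r,p2w(C,r['pixel'],0).round(3))
# rotate so world +x is up (image right=+x now): crop
cv2.imwrite('pics/w10r.png',cv2.resize(im[:300,150:580,::-1],None,fx=1.8,fy=1.8,interpolation=cv2.INTER_CUBIC))
E
```

```text
[0.47051043 0.13062433 0.27910608]
capacitor_a {'pixel': [383.0, 206.0], 'confidence': 0.88} [[0.576 0.064 0.   ]]
capacitor_a {'pixel': [386.0, 76.8], 'confidence': 0.88} [[0.555 0.257 0.   ]]
capacitor_a {'pixel': [322.2, 225.8], 'confidence': 0.68} [[0.481 0.023 0.   ]]
capacitor_a {'pixel': [411.5, 15.2], 'confidence': 0.59} [[0.579 0.337 0.   ]]
heat_sink {'pixel': [408.8, 135.1], 'confidence': 0.91} [[0.6   0.179 0.   ]]
heat_sink {'pixel': [299.6, 332.2], 'confidence': 0.69} [[ 0.453 -0.197  0.   ]]
heat_sink {'pixel': [307.9, 140.4], 'confidence': 0.18} [[0.449 0.16  0.   ]]
short_board {'pixel': [306.5, 139.4], 'confidence': 0.75} [[0.447 0.161 0.   ]]
```

View pics/w10r.png

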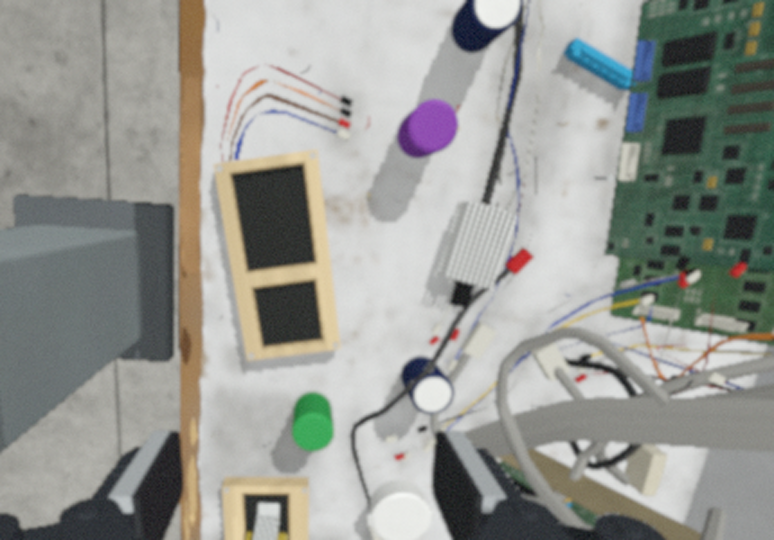

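The capacitors meant are the dark blue ones with pale tops, at crop (495,10) and (430,388), which is wrist (425,5) and (388,215). The purple one at (428,128) and the green one at (313,420) are look-alikes. This enlarged crop confirms the colours. The heat sink is at (480,245), and a grey arm comes down near the second capacitor.

```bash
python3 - <<'E'
from h import *
import json
from scipy.optimize import least_squares
o=json.load(open('w10.json')); W=cam('wrist',o); T=cam('top'); S=cam('side')
f=lambda l:np.array(l)/1.8+[150,0]
def rep(n,l,z):
    P=p2w(W,f(l),z)[:,:2]*1000;print(n,P.round().tolist(),P.mean(0).round(1),cv2.minAreaRect(P.astype(np.float32)))
rep('hs',[(467,203),(513,207),(490,288),(447,275)],.029)
rep('board',[(216,165),(315,150),(338,345),(248,360)],.018)
rep('rH',[(233,176),(300,165),(313,262),(246,271)],.018)
rep('rK',[(254,289),(314,281),(321,339),(262,346)],.018)
tc=lambda x,y:np.array([x/2.8+170,y/2.8+130]); sc=lambda x,y:np.array([x/2.6+180,y/2.6+110])
for n,a,b,c in [('capB',(308,150),(268,254),(434,393)),('capA',(70,150),(99,440),(498,8)),('lamp tip',(343,130),(262,225),(470,440))]:
    g=lambda X:np.r_[w2p(T,X)[0]-tc(*a),w2p(S,X)[0]-sc(*b),w2p(W,X)[0]-f([c])[0]]
    s=least_squares(g,[.6,0,.05]);print(n,s.x.round(3),s.fun.round(1))
# straight arm centre: top line vs wrist line: points at given height
print('wrist lamp pts z=.1,.15,.2',[p2w(W,f([(600,415)]),z).round(3).tolist() for z in(.1,.15,.2)])
print('top lamp pts',[p2w(T,[tc(300,60)],z).round(3).tolist() for z in(.05,.1,.15,.2)])
E
```

```text
hs [[587.0, 210.0], [622.0, 210.0], [615.0, 147.0], [579.0, 155.0]] [600.9 180.4] ((600.6126708984375, 180.46983337402344), (63.262847900390625, 36.459007263183594), 83.60230255126953)
board [[394.0, 225.0], [469.0, 240.0], [500.0, 88.0], [424.0, 70.0]] [446.8 155.9] ((446.70086669921875, 155.18212890625), (77.30845642089844, 158.23504638671875), 11.386570930480957)
rH [[408.0, 217.0], [458.0, 229.0], [474.0, 156.0], [420.0, 145.0]] [439.9 186.9] ((439.43878173828125, 187.11839294433594), (54.50071716308594, 74.24702453613281), 11.516450881958008)
rK [[427.0, 131.0], [475.0, 141.0], [485.0, 93.0], [436.0, 83.0]] [455.8 112. ] ((455.6257629394531, 112.06147766113281), (50.02555465698242, 49.16209030151367), 11.041650772094727)
capB [0.577 0.062 0.048] [-0.2 -0.8 -0.5 -0.1 -0.6  0.1]
capA [0.582 0.335 0.047] [ 0.4 -0.7 -0.5 -0.3 -0.6 -0.2]
lamp tip [0.607 0.024 0.053] [-1.1 -3.5 -2.7 -0.7 -3.2  0.5]
wrist lamp pts z=.1,.15,.2 [[[0.683, 0.073, 0.1]], [[0.649, 0.093, 0.15]], [[0.615, 0.114, 0.2]]]
top lamp pts [[[0.679, 0.069, 0.05]], [[0.668, 0.064, 0.1]], [[0.656, 0.059, 0.15]], [[0.645, 0.054, 0.2]]]
```

```bash
python3 - <<'E'
from h import *
go(.6005,.180,.09,83)
E
```

```text
t 19.9 yaw 93.7 shift [1.71 5.31 7.58] turn 0.187 q6 0.05
```

Call:
{"op": "carry_out", "data": {"moves": [{"x": 0.28, "y": 0.88, "z": 0.5, "turn": 0}, {"x": 0.28, "y": 0.88, "z": 0.8, "turn": 0}, {"x": 0.28, "y": 0.88, "z": 1, "turn": 0}, {"x": 0.29, "y": 0.89, "z": 1, "turn": 0}, {"x": 0.29, "y": 0.89, "z": 1, "turn": 0}, {"x": 0.29, "y": 0.89, "z": 1, "turn": 0}, {"x": 0, "y": 0, "z": 1, "turn": 0.1}, {"x": 0, "y": 0, "z": 1, "turn": 0.087}], "grip": 85}}

```text
t: 20.7
tool_pos: [0.6011, 0.18, 0.0959]
tool_rot: [2.357, 2.077, -0.0]
contact_force: [0.1, -0.3, 0.4]
opening: 0.0851
grip_force: 0.0
```

```bash
python3 - <<'E'
from h import *
o,_=snap('wrist','w11.png'); C=cam('wrist',o)
for r in ctrl.mark_of('wrist','heat_sink')[:2]: print(r,p2w(C,r['pixel'],0))
go(.6005,.180,.004,83,o)
E
```

```text
{'pixel': [321.1, 195.2], 'confidence': 0.63} [[0.60194305 0.1804263  0.        ]]
t 20.7 yaw 82.8 shift [-0.   -0.02  3.68] turn -0.004 q6 0.30
```

View pics/w11.png

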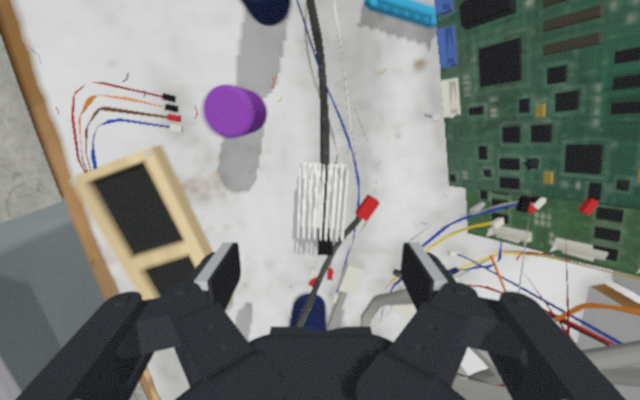

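The heat sink sits at (322,205), aligned and centred between the fingers, so I'm picking it.

Call:
{"op": "carry_out", "data": {"moves": [{"x": 0, "y": 0, "z": 0.8, "turn": 0}, {"x": 0, "y": 0, "z": 0.8, "turn": 0}, {"x": 0, "y": 0, "z": 0.8, "turn": 0}, {"x": 0, "y": 0, "z": 0.7, "turn": 0}, {"x": 0, "y": 0, "z": 0.4, "turn": 0}, {"x": 0, "y": 0, "z": 0.2, "turn": 0}, {"x": 0, "y": 0, "z": 0, "turn": 0}, {"x": 0, "y": 0, "z": 0, "turn": 0}]}}

```text
t: 21.6
tool_pos: [0.6011, 0.1812, 0.0055]
tool_rot: [2.351, 2.083, 0.002]
contact_force: [0.5, 0.0, -0.3]
opening: 0.085
grip_force: 0.0
```

Call:
{"op": "carry_out", "data": {"moves": [{"x": 0, "y": 0, "z": 0, "turn": 0}, {"x": 0, "y": 0, "z": 0, "turn": 0}, {"x": 0, "y": 0, "z": 0, "turn": 0}, {"x": 0, "y": 0, "z": 0, "turn": 0}, {"x": 0, "y": 0, "z": 0, "turn": 0}, {"x": 0, "y": 0, "z": 0, "turn": 0}, {"x": 0, "y": 0, "z": 0, "turn": 0}, {"x": 0, "y": 0, "z": 0, "turn": 0}], "grip": 30, "newtons": 30}}

```text
t: 22.4
tool_pos: [0.601, 0.1813, 0.0053]
tool_rot: [2.351, 2.083, 0.002]
contact_force: [-1.0, 0.1, 5.8]
opening: 0.0386
grip_force: 31.5
```

Call:
{"op": "carry_out", "data": {"moves": [{"x": 0, "y": 0, "z": -0.3, "turn": 0}, {"x": 0, "y": 0, "z": -0.6, "turn": 0}, {"x": 0, "y": 0, "z": -0.8, "turn": 0}, {"x": 0, "y": 0, "z": -0.8, "turn": 0}, {"x": 0, "y": 0, "z": -0.5, "turn": 0}, {"x": 0, "y": 0, "z": 0, "turn": -0.11}, {"x": 0, "y": 0, "z": 0, "turn": -0.11}, {"x": 0, "y": 0, "z": 0, "turn": -0.1}]}}

```text
t: 23.2
tool_pos: [0.6, 0.1811, 0.0798]
tool_rot: [-1.984, -2.435, 0.001]
contact_force: [-1.0, 0.4, -2.3]
opening: 0.0382
grip_force: 30.9
```

```bash
python3 - <<'E'
from h import *
o,_=snap('wrist','w12.png'); C=cam('wrist',o)
print(o['tool_pos'])
for r in ctrl.mark_of('wrist','heat_sink')[:2]: print(r,p2w(C,r['pixel'],o['tool_pos'][2]-.003))
go(.4402,.1873,.017,101.4,o)
E
```

```text
[0.59999021 0.18109457 0.07977853]
{'pixel': [318.3, 245.2], 'confidence': 0.75} [[0.59896284 0.17929343 0.07677853]]
t 23.2 yaw 101.6 shift [ 1.53 -6.21  2.51] turn 0.004 q6 -0.03
```

Call:
{"op": "carry_out", "data": {"moves": [{"x": 0.22, "y": -0.89, "z": 0, "turn": 0}, {"x": 0.22, "y": -0.89, "z": 0, "turn": 0}, {"x": 0.22, "y": -0.89, "z": 0, "turn": 0}, {"x": 0.22, "y": -0.89, "z": 0, "turn": 0}, {"x": 0.22, "y": -0.89, "z": 0.2, "turn": 0}, {"x": 0.22, "y": -0.89, "z": 0.3, "turn": 0}, {"x": 0.21, "y": -0.87, "z": 0.4, "turn": 0}, {"x": 0, "y": 0, "z": 0, "turn": 0}]}}

```text
t: 24.1
tool_pos: [0.4365, 0.1876, 0.0546]
tool_rot: [-1.989, -2.427, 0.007]
contact_force: [-0.3, 0.2, -1.5]
opening: 0.0385
grip_force: 30.8
```

Call:
{"op": "carry_out", "data": {"moves": [{"x": 0, "y": 0, "z": 0.5, "turn": 0}, {"x": 0, "y": 0, "z": 0.5, "turn": 0}, {"x": 0, "y": 0, "z": 0.3, "turn": 0}, {"x": 0, "y": 0, "z": 0.18, "turn": 0}, {"x": 0, "y": 0, "z": 0.08, "turn": 0}, {"x": 0, "y": 0, "z": 0, "turn": 0}, {"x": 0, "y": 0, "z": 0, "turn": 0}, {"x": 0, "y": 0, "z": 0, "turn": 0}]}}

```text
t: 24.9
tool_pos: [0.441, 0.1881, 0.0185]
tool_rot: [1.989, 2.431, 0.001]
contact_force: [-0.1, -0.1, -1.9]
opening: 0.038
grip_force: 30.9
```

Call:
{"op": "carry_out", "data": {"moves": [{"x": 0, "y": 0, "z": 0, "turn": 0}, {"x": 0, "y": 0, "z": 0, "turn": 0}, {"x": 0, "y": 0, "z": 0, "turn": 0}, {"x": 0, "y": 0, "z": 0, "turn": 0}, {"x": 0, "y": 0, "z": -0.5, "turn": 0}, {"x": 0, "y": 0, "z": -1, "turn": 0}, {"x": 0, "y": 0, "z": -1, "turn": 0}, {"x": 0, "y": 0, "z": -1, "turn": 0}], "grip": 75}}

```text
t: 25.7
tool_pos: [0.4407, 0.188, 0.1074]
tool_rot: [1.989, 2.431, 0.001]
contact_force: [-0.3, -0.3, -0.4]
opening: 0.075
grip_force: 0.0
```

```bash
python3 - <<'E'
from h import *
o,_=snap('wrist','w13.png'); C=cam('wrist',o)
for r in ctrl.mark_of('wrist','heat_sink')[:2]: print(r,p2w(C,r['pixel'],.012))
go(.581,.336,.12,90,o)
E
```

```text
t 25.7 yaw 101.4 shift [ 4.69  6.67 -0.5 ] turn 0.199 q6 0.05
```

Call:
{"op": "carry_out", "data": {"moves": [{"x": 0.59, "y": 0.83, "z": 0, "turn": 0}, {"x": 0.59, "y": 0.83, "z": 0, "turn": 0}, {"x": 0.59, "y": 0.83, "z": 0, "turn": 0}, {"x": 0.59, "y": 0.83, "z": 0, "turn": 0}, {"x": 0.59, "y": 0.83, "z": 0, "turn": 0}, {"x": 0.59, "y": 0.84, "z": 0, "turn": 0}, {"x": 0.59, "y": 0.84, "z": 0, "turn": 0}, {"x": 0.56, "y": 0.84, "z": 0, "turn": 0.1}], "grip": 75}}

```text
t: 26.6
tool_pos: [0.5811, 0.3365, 0.1047]
tool_rot: [-2.111, -2.326, 0.002]
contact_force: [0.3, -0.4, 0.2]
opening: 0.0748
grip_force: 0.0
```

Call:
{"op": "carry_out", "data": {"moves": [{"x": 0, "y": 0, "z": 0, "turn": 0.1}, {"x": 0, "y": 0, "z": 0, "turn": 0}, {"x": 0, "y": 0, "z": 0, "turn": 0}, {"x": 0, "y": 0, "z": 0, "turn": 0}, {"x": 0, "y": 0, "z": 0, "turn": 0}, {"x": 0, "y": 0, "z": 0, "turn": 0}, {"x": 0, "y": 0, "z": 0, "turn": 0}, {"x": 0, "y": 0, "z": 0, "turn": 0}]}}

```text
t: 27.4
tool_pos: [0.5809, 0.3358, 0.1057]
tool_rot: [2.222, 2.22, 0.0]
contact_force: [-0.1, -0.5, 0.2]
opening: 0.075
grip_force: 0.0
```

```bash
python3 - <<'E'
from h import *
o,im=snap('wrist','w14.png'); C=cam('wrist',o)
for r in ctrl.mark_of('wrist','capacitor_a')[:3]: print(r,p2w(C,r['pixel'],0))
go(.581,.336,.012,90,o)
for n in('top','side'):
  i2=snap(n,n+'1.png'); 
  for q in('heat_sink','transformer','carton'):
    for r in ctrl.mark_of(n,q)[:2]: print(n,q,r,p2w(cam(n),r['pixel'],.012))
s=cv2.imread('pics/side1.png')[110:340,180:440];a=cv2.resize(s,(520,460))
b=cv2.resize(im[:,120:520,::-1],(400,400))[:, :272]; 
cv2.imwrite('pics/combo.png',np.hstack([a,cv2.resize(cv2.imread('pics/w14.png')[:,160:480],(280,350))[:350].copy() if 0 else cv2.copyMakeBorder(cv2.resize(cv2.imread('pics/w14.png')[:,160:480],(280,350)),0,110,0,0,0)]))
E
```

```text
{'pixel': [290.7, 264.6], 'confidence': 0.97} [[5.50779627e-01 2.59839731e-01 2.77555756e-17]]
{'pixel': [317.4, 190.8], 'confidence': 0.92} [[0.57812818 0.33765209 0.        ]]
t 27.4 yaw 89.9 shift [0.01 0.   3.75] turn -0.001 q6 0.41
top heat_sink {'pixel': [242.6, 228.8], 'confidence': 0.62} [[0.43145932 0.19028693 0.012     ]]
top transformer {'pixel': [331.0, 222.1], 'confidence': 0.57} [[ 0.44728296 -0.10140435  0.012     ]]
top carton {'pixel': [365.1, 220.1], 'confidence': 0.57} [[ 0.45146708 -0.2141254   0.012     ]]
side heat_sink {'pixel': [312.5, 262.5], 'confidence': 0.63} [[0.45073553 0.18590635 0.012     ]]
side transformer {'pixel': [353.1, 193.6], 'confidence': 0.92} [[ 0.45559863 -0.12546194  0.012     ]]
side carton {'pixel': [361.4, 179.5], 'confidence': 0.65} [[ 0.45695163 -0.21322961  0.012     ]]
```

View pics/combo.png

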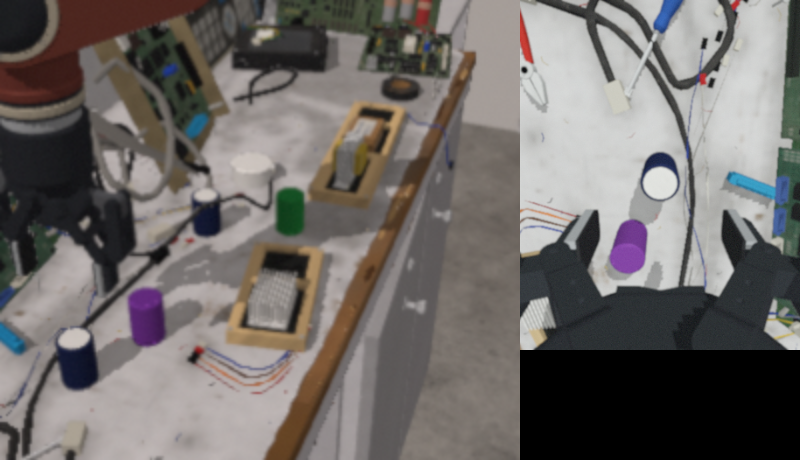

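All three placed parts are seated: heat sink at (275,300), transformer and carton in the long board. The wrist view (right half) shows the dark blue, pale-topped capacitor ahead and the purple one behind it, so I'm picking the blue one.

Call:
{"op": "carry_out", "data": {"moves": [{"x": 0, "y": -0.04, "z": 0.8, "turn": 0}, {"x": 0, "y": 0, "z": 0.8, "turn": 0}, {"x": 0, "y": 0, "z": 0.8, "turn": 0}, {"x": 0, "y": 0, "z": 0.7, "turn": 0}, {"x": 0, "y": 0, "z": 0.4, "turn": 0}, {"x": 0, "y": 0, "z": 0.25, "turn": 0}, {"x": 0, "y": 0, "z": 0, "turn": 0}, {"x": 0, "y": 0, "z": 0, "turn": 0}]}}

```text
t: 28.7
tool_pos: [0.5805, 0.3361, 0.0126]
tool_rot: [2.222, 2.22, 0.002]
contact_force: [0.4, -0.1, 0.1]
opening: 0.0753
grip_force: 0.0
```

Call:
{"op": "carry_out", "data": {"moves": [{"x": 0, "y": 0, "z": 0, "turn": 0}, {"x": 0, "y": 0, "z": 0, "turn": 0}, {"x": 0, "y": 0, "z": 0, "turn": 0}, {"x": 0, "y": 0, "z": 0, "turn": 0}, {"x": 0, "y": 0, "z": 0, "turn": 0}, {"x": 0, "y": 0, "z": 0, "turn": 0}, {"x": 0, "y": 0, "z": 0, "turn": 0}, {"x": 0, "y": 0, "z": 0, "turn": 0}], "grip": 25, "newtons": 30}}

```text
t: 29.5
tool_pos: [0.5805, 0.3361, 0.0127]
tool_rot: [2.222, 2.22, 0.002]
contact_force: [-1.1, -0.2, 5.1]
opening: 0.0342
grip_force: 30.1
```

Call:
{"op": "carry_out", "data": {"moves": [{"x": 0, "y": 0, "z": -0.3, "turn": 0}, {"x": 0, "y": 0, "z": -0.8, "turn": 0}, {"x": 0, "y": 0, "z": -1, "turn": 0}, {"x": 0, "y": 0, "z": -1, "turn": 0}, {"x": 0, "y": 0, "z": -0.8, "turn": -0.1}, {"x": 0, "y": 0, "z": 0, "turn": -0.1}, {"x": 0, "y": 0, "z": 0, "turn": 0}, {"x": 0, "y": 0, "z": 0, "turn": 0}]}}

```text
t: 30.3
tool_pos: [0.579, 0.3355, 0.1081]
tool_rot: [-1.992, -2.428, 0.003]
contact_force: [0.8, -0.3, -1.5]
opening: 0.0347
grip_force: 30.0
```

```bash
python3 - <<'E'
from h import *
o,_=snap('wrist','w15.png'); C=cam('wrist',o)
print(o['tool_pos'])
for r in ctrl.mark_of('wrist','capacitor_a')[:3]: print(r,p2w(C,r['pixel'],o['tool_pos'][2]-.012))
go(.4557,.1115,.0248,101.4,o)
E
```

```text
[0.57901064 0.33548841 0.10813388]
{'pixel': [320.3, 234.8], 'confidence': 0.66} [[0.57861994 0.33626292 0.09613388]]
t 30.3 yaw 101.3 shift [-7.82 -6.58  3.35] turn -0.002 q6 0.22
```

Call:
{"op": "carry_out", "data": {"moves": [{"x": -0.87, "y": -0.73, "z": 0, "turn": 0}, {"x": -0.87, "y": -0.73, "z": 0, "turn": 0}, {"x": -0.87, "y": -0.73, "z": 0, "turn": 0}, {"x": -0.87, "y": -0.73, "z": 0, "turn": 0}, {"x": -0.87, "y": -0.73, "z": 0, "turn": 0}, {"x": -0.87, "y": -0.73, "z": 0, "turn": 0}, {"x": -0.87, "y": -0.73, "z": 0, "turn": 0}, {"x": -0.87, "y": -0.73, "z": 0, "turn": 0}]}}

```text
t: 31.2
tool_pos: [0.47, 0.1355, 0.1085]
tool_rot: [-1.99, -2.429, 0.002]
contact_force: [0.8, -0.5, -0.0]
opening: 0.0342
grip_force: 30.1
```

Call:
{"op": "carry_out", "data": {"moves": [{"x": -0.86, "y": -0.74, "z": 0, "turn": 0}, {"x": 0, "y": 0, "z": 0.8, "turn": 0}, {"x": 0, "y": 0, "z": 0.8, "turn": 0}, {"x": 0, "y": 0, "z": 0.4, "turn": 0}, {"x": 0, "y": 0, "z": 0, "turn": 0}, {"x": 0, "y": 0, "z": 0, "turn": 0}, {"x": 0, "y": 0, "z": 0, "turn": 0}, {"x": 0, "y": 0, "z": 0, "turn": 0}]}}

```text
t: 32.0
tool_pos: [0.4581, 0.1119, 0.0603]
tool_rot: [1.989, 2.43, 0.002]
contact_force: [0.2, -0.2, -0.9]
opening: 0.0348
grip_force: 30.2
```

```bash
python3 - <<'E'
from h import *
go(.4557,.1115,.0257,101.4)
E
```

```text
t 32.0 yaw 101.4 shift [ 0.   -0.1   1.39] turn 0.000 q6 -0.12
```

Next I lower, release and rise, then head for the second capacitor.

Call:
{"op": "carry_out", "data": {"moves": [{"x": 0, "y": -0.1, "z": 0.5, "turn": 0}, {"x": 0, "y": 0, "z": 0.45, "turn": 0}, {"x": 0, "y": 0, "z": 0.25, "turn": 0}, {"x": 0, "y": 0, "z": 0.12, "turn": 0}, {"x": 0, "y": 0, "z": 0.06, "turn": 0}, {"x": 0, "y": 0, "z": 0, "turn": 0}, {"x": 0, "y": 0, "z": 0, "turn": 0}, {"x": 0, "y": 0, "z": 0, "turn": 0}]}}

```text
t: 32.8
tool_pos: [0.4551, 0.1112, 0.025]
tool_rot: [1.989, 2.431, 0.001]
contact_force: [-0.7, -0.2, -0.6]
opening: 0.034
grip_force: 30.3
```

Call:
{"op": "carry_out", "data": {"moves": [{"x": 0, "y": 0, "z": 0, "turn": 0}, {"x": 0, "y": 0, "z": 0, "turn": 0}, {"x": 0, "y": 0, "z": 0, "turn": 0}, {"x": 0, "y": 0, "z": 0, "turn": 0}, {"x": 0, "y": 0, "z": -0.5, "turn": 0}, {"x": 0, "y": 0, "z": -1, "turn": 0}, {"x": 0, "y": 0, "z": -1, "turn": 0}, {"x": 0, "y": 0, "z": -1, "turn": 0}], "grip": 60}}

```text
t: 33.6
tool_pos: [0.4549, 0.1112, 0.1142]
tool_rot: [1.989, 2.431, 0.001]
contact_force: [0.7, -0.1, -1.2]
opening: 0.06
grip_force: 0.0
```

```bash
python3 - <<'E'
from h import *
o,_=snap('wrist','w16.png'); C=cam('wrist',o)
print(o['tool_pos'])
for q in('capacitor_a','heat_sink'):
 for r in ctrl.mark_of('wrist',q)[:4]: print(q,r,p2w(C,r['pixel'],.012))
go(.577,.062,.12,135,o)
E
```

```text
[0.45491166 0.11120643 0.11419059]
capacitor_a {'pixel': [320.4, 193.4], 'confidence': 0.77} [[0.45476788 0.11156394 0.012     ]]
capacitor_a {'pixel': [463.4, 48.4], 'confidence': 0.68} [[0.54377112 0.25421896 0.012     ]]
capacitor_a {'pixel': [329.8, 272.1], 'confidence': 0.67} [[0.48048589 0.03227982 0.012     ]]
heat_sink {'pixel': [323.0, 107.1], 'confidence': 0.64} [[0.44186126 0.1864113  0.012     ]]
t 33.6 yaw 101.4 shift [-2.89  4.4  -0.23] turn -0.586 q6 -0.12
```

```bash
python3 - <<'E'
from h import *
import json
from scipy.optimize import least_squares
W=cam('wrist',json.load(open('w10.json'))); T=cam('top')
f=lambda l:np.array(l)/1.8+[150,0]; tc=lambda x,y:np.array([x/2.8+170,y/2.8+130])
for n,a,c in [('maxy',(243,68),(560,333)),('bottom',(285,107),(502,375)),('bottom2',(310,108),(502,400))]:
    g=lambda X:np.r_[w2p(T,X)[0]-tc(*a),w2p(W,X)[0]-f([c])[0]]
    s=least_squares(g,[.6,0,.05]);print(n,s.x.round(3),s.fun.round(1))
a=cv2.imread('pics/w10.png')[150:300,340:560];a=cv2.resize(a,(440,300),interpolation=cv2.INTER_CUBIC)
b=cv2.resize(cv2.imread('pics/top0.png')[120:190,250:310],(343,400),interpolation=cv2.INTER_CUBIC)
cv2.imwrite('pics/lamp.png',np.hstack([cv2.copyMakeBorder(a,0,100,0,0,0),b]))
E
```

```text
maxy [0.658 0.125 0.07 ] [ 2.4  2.6  1.1 -0.7]
bottom [0.623 0.086 0.063] [-0.1 -0.2 -0.1  0. ]
bottom2 [0.629 0.062 0.055] [-1.2 -2.3 -1.   0.4]
```

View pics/lamp.png

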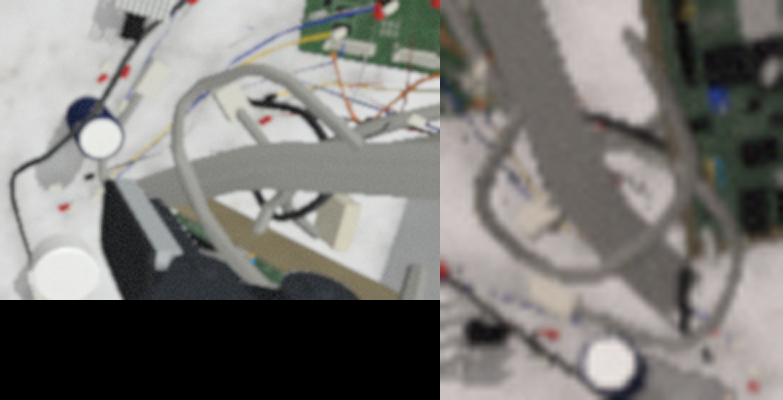

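The hoop and arm lie on the +x side of the capacitor (white top at (100,138) and (608,362)), roughly 45 mm from it and about 60 mm high. I'll grip with the fingers along y and offset slightly towards -x, which keeps clear of it.

Call:
{"op": "carry_out", "data": {"moves": [{"x": 0, "y": 0, "z": 0, "turn": -0.137}, {"x": 0, "y": 0, "z": 0, "turn": -0.137}, {"x": 0, "y": 0, "z": 0, "turn": -0.137}, {"x": 0, "y": 0, "z": 0, "turn": -0.137}, {"x": 0, "y": 0, "z": 0, "turn": -0.137}, {"x": 0, "y": 0, "z": 0, "turn": -0.137}, {"x": 0, "y": 0, "z": 0, "turn": -0.137}, {"x": 0, "y": 0, "z": 0, "turn": -0.137}]}}

```text
t: 34.55
tool_pos: [0.4538, 0.1111, 0.1109]
tool_rot: [-0.423, -3.111, 0.001]
contact_force: [0.0, 0.5, 0.1]
opening: 0.0603
grip_force: 0.0
```

Call:
{"op": "carry_out", "data": {"moves": [{"x": 0, "y": 0, "z": 0, "turn": -0.137}, {"x": 0, "y": 0, "z": 0, "turn": -0.137}, {"x": -0.8, "y": -0.33, "z": 0, "turn": 0}, {"x": -0.8, "y": -0.33, "z": 0, "turn": 0}, {"x": -0.8, "y": -0.33, "z": 0, "turn": 0}, {"x": -0.7, "y": -0.3, "z": 0, "turn": 0}, {"x": 0, "y": 0, "z": 0, "turn": 0}, {"x": 0, "y": 0, "z": 0, "turn": 0}]}}

```text
t: 35.35
tool_pos: [0.5312, 0.0788, 0.1111]
tool_rot: [-0.003, -3.139, -0.0]
contact_force: [-0.5, 0.0, -0.5]
opening: 0.0604
grip_force: 0.0
```

```bash
python3 - <<'E'
from h import *
o,im=snap('wrist','w17.png'); C=cam('wrist',o)
for r in ctrl.mark_of('wrist','capacitor_a')[:4]: print(r,p2w(C,r['pixel'],0))
hsv=cv2.cvtColor(im,cv2.COLOR_RGB2HSV)
# pale round top: bright blob near expected
for r in ctrl.look_for('wrist','capacitor_a')[:4]: print(r)
print(w2p(C,[[.577,.062,.051],[.577,.062,0]]))
go(.572,.063,.018,180,o)
E
```

```text
{'pixel': [364.3, 106.6], 'confidence': 0.92} [[0.45311809 0.11661197 0.        ]]
{'pixel': [306.7, 234.0], 'confidence': 0.7} [[0.57436261 0.06433863 0.        ]]
{'pixel': [508.9, 210.9], 'confidence': 0.65} [[0.55047286 0.26413615 0.        ]]
{'pixel': [257.4, 142.7], 'confidence': 0.6} [[0.48422915 0.0210454  0.        ]]
{'rect': [341.0, 77.7, 57.2, 56.9], 'confidence': 0.95}
{'rect': [220.6, 124.0, 59.1, 44.9], 'confidence': 0.87}
{'rect': [282.2, 219.9, 42.8, 57.1], 'confidence': 0.61}
[[301.00053132 262.92857538]
 [304.40479768 236.41939052]]
t 35.4 yaw 179.9 shift [-1.64 -0.63  3.72] turn -0.002 q6 -1.56
```

Call:
{"op": "carry_out", "data": {"moves": [{"x": -0.8, "y": -0.31, "z": 0, "turn": 0}, {"x": -0.8, "y": -0.32, "z": 0, "turn": 0}, {"x": 0, "y": 0, "z": 0.4, "turn": 0}, {"x": 0, "y": 0, "z": 0.6, "turn": 0}, {"x": 0, "y": 0, "z": 0.6, "turn": 0}, {"x": 0, "y": 0, "z": 0, "turn": 0}, {"x": 0, "y": 0, "z": 0, "turn": 0}, {"x": 0, "y": 0, "z": 0, "turn": 0}]}}

```text
t: 36.3
tool_pos: [0.5723, 0.0632, 0.0726]
tool_rot: [0.002, 3.141, 0.0]
contact_force: [-0.2, 0.0, -0.0]
opening: 0.0597
grip_force: 0.0
```

Call:
{"op": "carry_out", "data": {"moves": [{"x": 0, "y": 0, "z": 0.5, "turn": 0}, {"x": 0, "y": 0, "z": 0.5, "turn": 0}, {"x": 0, "y": 0, "z": 0.5, "turn": 0}, {"x": 0, "y": 0, "z": 0.4, "turn": 0}, {"x": 0, "y": 0, "z": 0.2, "turn": 0}, {"x": 0, "y": 0, "z": 0, "turn": 0}, {"x": 0, "y": 0, "z": 0, "turn": 0}, {"x": 0, "y": 0, "z": 0, "turn": 0}]}}

```text
t: 37.1
tool_pos: [0.5729, 0.063, 0.0205]
tool_rot: [0.003, 3.14, -0.0]
contact_force: [-0.1, -0.0, -0.1]
opening: 0.0598
grip_force: 0.0
```

Call:
{"op": "carry_out", "data": {"moves": [{"x": 0, "y": 0, "z": 0, "turn": 0}, {"x": 0, "y": 0, "z": 0, "turn": 0}, {"x": 0, "y": 0, "z": 0, "turn": 0}, {"x": 0, "y": 0, "z": 0, "turn": 0}, {"x": 0, "y": 0, "z": 0, "turn": 0}, {"x": 0, "y": 0, "z": 0, "turn": 0}, {"x": 0, "y": 0, "z": 0, "turn": 0}, {"x": 0, "y": 0, "z": 0, "turn": 0}], "grip": 25, "newtons": 40}}

```text
t: 37.9
tool_pos: [0.5729, 0.063, 0.0206]
tool_rot: [0.003, 3.14, -0.0]
contact_force: [-0.9, -0.9, 4.6]
opening: 0.0343
grip_force: 40.1
```

```bash
python3 - <<'E'
from h import *
o,_=snap('wrist','w18.png'); C=cam('wrist',o)
print(o['tool_pos'],o['opening'],o['contact_force'])
for r in ctrl.mark_of('wrist','capacitor_a')[:4]: print(r,p2w(C,r['pixel'],0))
E
```

```text
[0.57290588 0.06295073 0.02059897] 0.03426101942515508 [-0.8997302  -0.94785228  4.6356916 ]
{'pixel': [425.5, 16.4], 'confidence': 0.79} [[0.45116315 0.11719385 0.        ]]
{'pixel': [320.3, 234.3], 'confidence': 0.78} [[0.57484168 0.06213232 0.        ]]
{'pixel': [248.0, 81.5], 'confidence': 0.62} [[0.48322507 0.02249363 0.        ]]
{'pixel': [627.5, 195.4], 'confidence': 0.57} [[0.54898867 0.25954432 0.        ]]
```

Call:
{"op": "carry_out", "data": {"moves": [{"x": 0, "y": 0, "z": -0.3, "turn": 0}, {"x": 0, "y": 0, "z": -0.7, "turn": 0}, {"x": 0, "y": 0, "z": -0.8, "turn": 0}, {"x": 0, "y": 0, "z": -0.8, "turn": 0}, {"x": 0, "y": 0, "z": -0.8, "turn": 0}, {"x": 0.3, "y": 0, "z": -0.6, "turn": 0}, {"x": 0.6, "y": -0.3, "z": 0, "turn": 0}, {"x": 0.6, "y": -0.6, "z": 0, "turn": 0}]}}

```text
t: 38.8
tool_pos: [0.534, 0.0409, 0.12]
tool_rot: [-0.001, -3.141, -0.0]
contact_force: [-0.8, -0.5, -0.9]
opening: 0.034
grip_force: 39.9
```

Call:
{"op": "carry_out", "data": {"moves": [{"x": 0.5, "y": -0.9, "z": 0, "turn": 0}, {"x": 0.5, "y": -0.9, "z": 0, "turn": 0}, {"x": 0.5, "y": -0.9, "z": 0, "turn": 0}, {"x": 0.5, "y": -0.9, "z": 0, "turn": 0}, {"x": 0.5, "y": -0.9, "z": 0, "turn": 0}, {"x": 0.47, "y": -0.9, "z": 0, "turn": 0}, {"x": 0, "y": -1, "z": 0, "turn": 0}, {"x": 0, "y": -1, "z": 0, "turn": 0}]}}

```text
t: 39.6
tool_pos: [0.4589, -0.1448, 0.1191]
tool_rot: [-0.003, -3.14, -0.001]
contact_force: [0.0, 0.3, -0.7]
opening: 0.034
grip_force: 39.9
```

Call:
{"op": "carry_out", "data": {"moves": [{"x": 0, "y": -1, "z": 0, "turn": 0}, {"x": 0, "y": -1, "z": 0, "turn": 0}, {"x": 0, "y": -1, "z": 0, "turn": 0}, {"x": 0, "y": -1, "z": 0, "turn": 0}, {"x": 0, "y": -1, "z": 0, "turn": 0}, {"x": 0, "y": -1, "z": 0, "turn": 0}, {"x": 0, "y": -0.1, "z": 0, "turn": 0.14}, {"x": 0, "y": 0, "z": 0, "turn": 0.14}]}}

```text
t: 40.4
tool_pos: [0.459, -0.2973, 0.119]
tool_rot: [-0.452, -3.107, -0.002]
contact_force: [-0.5, -0.3, -0.7]
opening: 0.0339
grip_force: 40.0
```

Call:
{"op": "carry_out", "data": {"moves": [{"x": 0, "y": 0, "z": 0, "turn": 0.14}, {"x": 0, "y": 0, "z": 0, "turn": 0.14}, {"x": 0, "y": 0, "z": 0, "turn": 0.14}, {"x": 0, "y": 0, "z": 0, "turn": 0.14}, {"x": 0, "y": 0, "z": 0, "turn": 0.14}, {"x": 0, "y": 0, "z": 0, "turn": 0.14}, {"x": 0, "y": 0, "z": 0, "turn": 0.14}, {"x": 0, "y": 0, "z": 0, "turn": 0.14}]}}

```text
t: 41.2
tool_pos: [0.4591, -0.2962, 0.119]
tool_rot: [-2.032, -2.394, -0.0]
contact_force: [-0.6, 0.3, -0.3]
opening: 0.0344
grip_force: 39.8
```

```bash
python3 - <<'E'
from h import *
o,_=snap('wrist','w19.png'); C=cam('wrist',o)
print(o['tool_pos'],o['opening'],o['grip_force'])
for r in ctrl.mark_of('wrist','capacitor_a')[:4]: print(r,p2w(C,r['pixel'],o['tool_pos'][2]-.0206))
go(.4613,-.297,.0336,94,o)
E
```

```text
[ 0.45913445 -0.29621654  0.11895839] 0.03438638433570794 39.845539927482605
{'pixel': [320.3, 232.7], 'confidence': 0.7} [[ 0.459205   -0.29790317  0.09835839]]
t 41.2 yaw 99.4 shift [-0.05  0.08  3.41] turn 0.093 q6 -0.87
```

Call:
{"op": "carry_out", "data": {"moves": [{"x": 0, "y": 0.08, "z": 0, "turn": 0.09}, {"x": 0, "y": 0, "z": 0.8, "turn": 0}, {"x": 0, "y": 0, "z": 0.8, "turn": 0}, {"x": 0, "y": 0, "z": 0.8, "turn": 0}, {"x": 0, "y": 0, "z": 0.4, "turn": 0}, {"x": 0, "y": 0, "z": 0, "turn": 0}, {"x": 0, "y": 0, "z": 0, "turn": 0}, {"x": 0, "y": 0, "z": 0, "turn": 0}]}}

```text
t: 42.1
tool_pos: [0.4626, -0.2971, 0.0511]
tool_rot: [2.13, 2.306, 0.0]
contact_force: [0.2, 0.3, -0.8]
opening: 0.0339
grip_force: 39.9
```

Call:
{"op": "carry_out", "data": {"moves": [{"x": 0, "y": 0, "z": 0.3, "turn": 0}, {"x": 0, "y": 0, "z": 0.2, "turn": 0}, {"x": 0, "y": 0, "z": 0.1, "turn": 0}, {"x": 0, "y": 0, "z": 0, "turn": 0}, {"x": 0, "y": 0, "z": 0, "turn": 0}, {"x": 0, "y": 0, "z": 0, "turn": 0}, {"x": 0, "y": 0, "z": 0, "turn": 0}, {"x": 0, "y": 0, "z": 0, "turn": 0}]}}

```text
t: 42.9
tool_pos: [0.4619, -0.2966, 0.035]
tool_rot: [2.132, 2.307, 0.0]
contact_force: [-0.4, -0.2, -0.7]
opening: 0.034
grip_force: 39.9
```

```bash
python3 - <<'E'
from h import *
o=ctrl.get_obs();print(o['contact_force'])
go(.4613,-.297,.0336,94,o)
E
```

```text
[-0.36715092 -0.17109365 -0.66425076]
t 42.9 yaw 94.5 shift [-0.02 -0.03  0.06] turn 0.009 q6 -0.79
```

Call:
{"op": "carry_out", "data": {"moves": [{"x": 0, "y": 0, "z": 0.06, "turn": 0}, {"x": 0, "y": 0, "z": 0, "turn": 0}, {"x": 0, "y": 0, "z": 0, "turn": 0}, {"x": 0, "y": 0, "z": 0, "turn": 0}, {"x": 0, "y": 0, "z": 0, "turn": 0}, {"x": 0, "y": 0, "z": 0, "turn": 0}, {"x": 0, "y": 0, "z": 0, "turn": 0}, {"x": 0, "y": 0, "z": 0, "turn": 0}]}}

```text
t: 43.7
tool_pos: [0.4618, -0.2965, 0.0333]
tool_rot: [-2.132, -2.307, 0.0]
contact_force: [0.2, -0.5, -1.0]
opening: 0.034
grip_force: 39.9
```

Call:
{"op": "carry_out", "data": {"moves": [{"x": 0, "y": 0, "z": 0, "turn": 0}, {"x": 0, "y": 0, "z": 0, "turn": 0}, {"x": 0, "y": 0, "z": 0, "turn": 0}, {"x": 0, "y": 0, "z": 0, "turn": 0}, {"x": 0, "y": 0, "z": -0.5, "turn": 0}, {"x": 0, "y": 0, "z": -1, "turn": 0}, {"x": 0, "y": 0, "z": -1, "turn": 0}, {"x": 0, "y": 0, "z": -1, "turn": 0}], "grip": 65}}

```text
t: 44.5
tool_pos: [0.4619, -0.2966, 0.1227]
tool_rot: [2.131, 2.307, 0.0]
contact_force: [0.7, -0.3, -0.4]
opening: 0.0652
grip_force: 0.0
```

Call:
{"op": "carry_out", "data": {"moves": [{"x": 0, "y": 0, "z": -1, "turn": 0}, {"x": 0, "y": 0, "z": -1, "turn": 0}, {"x": 0, "y": 0, "z": -1, "turn": 0}, {"x": 0, "y": 0, "z": -1, "turn": 0}, {"x": 0, "y": 0, "z": 0, "turn": 0}, {"x": 0, "y": 0, "z": 0, "turn": 0}, {"x": 0, "y": 0, "z": 0, "turn": 0}, {"x": 0, "y": 0, "z": 0, "turn": 0}]}}

```text
t: 45.3
tool_pos: [0.4611, -0.2959, 0.2191]
tool_rot: [-2.13, -2.305, 0.0]
contact_force: [0.4, -0.4, 0.3]
opening: 0.0652
grip_force: 0.0
```

```bash
python3 - <<'E'
from h import *
o,w=snap('wrist','w20.png'); _,s=snap('side','side2.png'); C=cam('wrist',o)
print(o['tool_pos'],o['contact_force'])
for q in('capacitor_a','carton','transformer'):
  for r in ctrl.mark_of('wrist',q)[:1]: print(q,r,p2w(C,r['pixel'],.012))
a=cv2.resize(s[130:300,220:430],(525,425),interpolation=cv2.INTER_CUBIC); b=cv2.resize(w[:,230:430],(213,425))
cv2.imwrite('pics/final.png',np.hstack([a,b])[:,:,::-1])
E
```

```text
[ 0.46113247 -0.29590038  0.2191079 ] [ 0.39131657 -0.44294644  0.26632944]
carton {'pixel': [321.9, 106.5], 'confidence': 0.91} [[ 0.45620956 -0.21714529  0.012     ]]
transformer {'pixel': [320.3, 9.0], 'confidence': 0.79} [[ 0.44600488 -0.11335399  0.012     ]]
```

```bash
python3 - <<'E'
from h import *
o,w=snap('wrist'); C=cam('wrist',o)
print([(r['rect'],round(r['confidence'],2)) for r in ctrl.look_for('wrist','capacitor_a')])
X=[.4613,-.2998]
def blob(im,C,X,n):
    p=w2p(C,[[*X,.063]])[0]; q=w2p(C,[[*X,.012]])[0]
    h=cv2.cvtColor(im,cv2.COLOR_RGB2HSV); m=((h[...,2]>150)&(h[...,1]<40)).astype(np.uint8)
    _,l,s,c=cv2.connectedComponentsWithStats(m); k=min(range(1,len(s)),key=lambda i:np.linalg.norm(c[i]-p)+(1e3 if s[i,4]<20 else 0))
    print(n,'pred top',p.round(),'base',q.round(),'blob',s[k].tolist(),c[k].round(1),'->',p2w(C,c[k],.063).round(4))
blob(w,C,X,'wrist cap long')
for n in('side','top'):
    _,im=snap(n); c=cam(n)
    for q in('capacitor_a','heat_sink'): print(n,q,[(np.round(r['pixel']).tolist(),round(r['confidence'],2),p2w(c,r['pixel'],.012)[0,:2].round(3).tolist()) for r in ctrl.mark_of(n,q)[:6]])
    blob(im,c,X,n+' long'); blob(im,c,[.4557,.1115],n+' short')
E
```

```text
[([306.7, 160.2, 32.0, 39.6], 0.8)]
wrist cap long pred top [320. 183.] base [320. 173.] blob [307, 170, 28, 27, 578] [320.6 182.8] -> [[ 0.462  -0.2998  0.063 ]]
side capacitor_a [([321.0, 242.0], 0.7, [0.46, 0.111]), ([367.0, 166.0], 0.67, [0.466, -0.309]), ([253.0, 278.0], 0.64, [0.544, 0.274]), ([324.0, 226.0], 0.56, [0.475, 0.05])]
side heat_sink [([315.0, 260.0], 0.6, [0.448, 0.177])]
side long pred top [369. 152.] base [368. 167.] blob [364, 150, 9, 4, 28] [367.6 151.6] -> [[ 0.465  -0.2992  0.063 ]]
side short pred top [323. 223.] base [323. 242.] blob [317, 221, 12, 7, 70] [322.5 224.2] -> [[0.4555 0.1145 0.063 ]]
top capacitor_a [([391.0, 219.0], 0.57, [0.452, -0.299]), ([221.0, 193.0], 0.57, [0.551, 0.26]), ([267.0, 221.0], 0.41, [0.455, 0.11]), ([292.0, 212.0], 0.4, [0.482, 0.026]), ([423.0, 219.0], 0.2, [0.452, -0.404])]
top heat_sink [([241.0, 226.0], 0.61, [0.442, 0.195])]
top long pred top [394. 216.] base [391. 217.] blob [358, 215, 16, 8, 113] [365.6 218.5] -> [[ 0.4546 -0.2095  0.063 ]]
top short pred top [264. 220.] base [266. 221.] blob [259, 217, 10, 9, 68] [263.4 220.8] -> [[0.4542 0.1144 0.063 ]]
```

Both capacitors stand upright in their square recesses: the pale tops are within about 4 mm of where they should appear. I'm handing in the job.

```bash
python3 -c "
from station import ctrl
print(ctrl.finish_job())"
```

```text
the job is handed in; nothing more can be done
None
```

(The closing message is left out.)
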